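# Close four wooden gift boxes with their own lids

### The arm

A 6-joint arm with a two-finger parallel gripper is mounted at the origin on the work surface. World frame = base frame: x ahead of the robot, y to its left, z up, the work surface at z = 0. Lengths are in mm, angles in rad, forces in N, time in s.
With the tool pointing down it reaches from about 300 to 850 mm from the base axis. Payload 5.4 kg.
Tool frame: the origin (TCP) lies on the centre line of the jaws, within the pads' length; the fingertips stand 14 mm ahead of it and the grasp point (between the pads) lies 5 mm behind it; x points along the fingers, y is the direction in which the jaws open and shut, and the axes are right-handed (so a half turn about x gives the same grasp; the last joint's range is limited). The gripper opens to 85 mm and grips with 20 to 120 N. Pads are 22 mm wide; open, the fingers measure 114 mm over their backs; the gripper's body (76 mm by 85 mm) begins 54 mm behind the grasp point. The pads swing forward as they close: fully open they stand 13 mm farther back than shut.
Start: joints at [-1.553, 0.158, 1.597, -0, 1.386, -0.21], TCP at [129.832, -560.134, 220.499] pointing down, gripper open.
Joint ranges: [-2.91, 2.91], [-0.94, 2.29], [0.18, 2.7], [-1.29, 4.43], [0.17, 2.64], [-3, 3]. Speed limits (rad/s): [2.57, 2.57, 3.14, 3.14, 3.14, 3.14].

### API

Orientations are given as [roll, pitch, yaw] about the fixed x, y, z axes, in that order (R = Rz(yaw) Ry(pitch) Rx(roll)).
In Python, from workcell import bot gives the robot as it stands. The module is installed in compiled form; this text tells all that it offers.
- The arm moves only by the tool arm_command, never from a script. Its argument "targets" is a list that holds one entry, the list of rows, each a list of 7 numbers: the shift along the tool's x, y, z in cm, then the turn, a rotation vector about the tool's x, y, z in degrees, then the opening in per cent of the stroke, from 0 (shut) to 100 (fully open). In form: [[[x, y, z, wx, wy, wz, claw], ...]]. A call has 1 to 12 rows; each row is the pose to reach, as a shift and turn from the pose measured when the call began, along the tool's axes at that moment; what a row does not reach only later rows make up. A row lasts 1/12 s, in which the tool goes at most 41.7 mm and 7.16 degrees, less where a joint would pass 70% of its speed; a pose out of reach is approached as far as the arm can. A call with a gripper value outside its range is refused whole. The fingers move at their own pace and stop on an object; the grip force is fixed at half the most. Time passes only in rows, so rows that repeat a pose let the fingers close. It gives the time, the measured TCP pose, the force and the opening at its end, in the units of the state.
- bot.get_state(): the state, without advancing time (a new reading comes with each control period).
- bot.grab_frame(name): name is "side" or "top"; returns the picture (400x640x3 uint8, red, green, blue); there is no depth.
- bot.get_calibration(name): a dict with "fx", "fy", "cx", "cy" (pixels), "dist" ([k1, k2, p1, p2, k3] as OpenCV has them; the pictures are not rectified), "rvec" (rotation vector, rad) and "tvec" (3), from world to camera coordinates, as OpenCV has them. Camera axes: x right, y down, z forward; pixel columns grow to the right and rows downward; lengths in mm; the calibration is good to about 2 mm. A picture is of the moment at which its call begins. get_calibration takes no time and is no camera call.
- bot.close_job(): hands the job in, once; it reports no verdict.
Trained networks look in the newest picture that a camera, given by its name, has taken for a name from the list of things; names that differ only in an ending like _2 or _b are one class to them, and where a whole thing is asked for, a point or a joint stands for the part that bears it (a point fixed in the world has none). Each returns a list of dicts, best first, with "p" (0 to 1); they miss things now and then, are a little off and sometimes report something else, mostly with a low value. They report only what shows in the picture. A call takes as long as a camera call. They do not tell look-alikes from the thing itself.
- bot.cut_out(name, camera): "pixels" (400x640 bool, what is visible of it) and "uv" ([column, row] in pixels, amid what is visible of it).
The state is a dict: "time_s": time; "joints": joint angles; "qd": joint speeds; "joint_torque": joint torques, N m; "tcp_pos": TCP position; "eef_rot": TCP orientation; "ft_force": force on the tool from outside, world axes, zero at the start; "torque": the same for the moment, N m; "finger_gap": finger opening in mm.
Only numpy, scipy, OpenCV 4.12 (cv2) and the standard library are available. Lean on these libraries where they do the work, as an engineer would, in place of code of your own. Each camera call takes 0.05 s, during which the arm holds its last target.

### The job

Close the four wooden gift boxes for display: put on each open box the lid that matches it in shape and size, lying flat on the rim all round and lined up with the box. Set the lids down rather than dropping them, leave the boxes where they stand, and do not disturb the candlestick or the little tin.

Things in the scene. Friction and masses are not known exactly. Their poses are not given: they have to be found in the camera images.
- large_round_box: the large round box: loose, open-topped, plain light wood with a blue lining on its inner floor, 96 mm in diameter outside, 55 mm high, walls 6 mm, about 0.35 kg. Origin: centre of its underside; z up, any yaw.
- large_round_lid: the large round lid, loose, 0.1 kg, right way up: wood plate 104 mm in diameter, 8 mm thick; under it a plug 68 mm in diameter, 8 mm deep, with 8 mm play each side in the mouth; on it a brass knob, an upright cylinder 24 mm across, 16 to 46 mm above the origin. Origin: centre of the plug's underside, z up, any yaw; once seated 47 mm above the box's origin.
- small_round_box: the small round box: loose, open-topped, plain light wood with a blue lining on its inner floor, 66 mm in diameter outside, 45 mm high, walls 6 mm, about 0.35 kg. Origin: centre of its underside; z up, any yaw.
- small_round_lid: the small round lid, loose, 0.1 kg, right way up: wood plate 74 mm in diameter, 8 mm thick; under it a plug 38 mm in diameter, 8 mm deep, with 8 mm play each side in the mouth; on it a brass knob, an upright cylinder 24 mm across, 16 to 46 mm above the origin. Origin: centre of the plug's underside, z up, any yaw; once seated 37 mm above the box's origin.
- square_box: the square box: loose, open-topped, plain light wood with a blue lining on its inner floor, 76 mm (its x) by 76 mm (its y) outside, 50 mm high, walls 6 mm, about 0.35 kg. Origin: centre of its underside; z up, any yaw.
- square_lid: the square lid, loose, 0.1 kg, right way up: wood plate 84 mm (its x) by 84 mm (its y), 8 mm thick; under it a plug 48 mm (its x) by 48 mm (its y), 8 mm deep, with 8 mm play each side in the mouth; on it a brass knob, an upright cylinder 24 mm across, 16 to 46 mm above the origin. Origin: centre of the plug's underside, z up, any yaw; once seated 42 mm above the box's origin.
- oblong_box: the oblong box: loose, open-topped, plain light wood with a blue lining on its inner floor, 96 mm (its x) by 56 mm (its y) outside, 40 mm high, walls 6 mm, about 0.35 kg. Origin: centre of its underside; z up, any yaw.
- oblong_lid: the oblong lid, loose, 0.1 kg, right way up: wood plate 104 mm (its x) by 64 mm (its y), 8 mm thick; under it a plug 68 mm (its x) by 28 mm (its y), 8 mm deep, with 8 mm play each side in the mouth; on it a brass knob, an upright cylinder 24 mm across, 16 to 46 mm above the origin. Origin: centre of the plug's underside, z up, any yaw; once seated 32 mm above the box's origin.
- candlestick: bystander: a turned brass candlestick, loose, 100 mm tall, foot 52 mm in diameter, standing among the boxes and lids. Origin: centre of its foot; z up.
- wax_tin: bystander: a small closed aluminium tin, loose, 36 mm in diameter, 22 mm high, standing near the middle of the work area. Origin: centre of its underside; z up.
Not all that is in view belongs to the job. What is shaped like the square_lid but purple is not meant.

How it is judged (in metres and radians):
At the end, for the whole second after the job is handed in: Each lid is on its own box: centred within 12 mm, its plate resting on the rim (height within 4 mm, tilt under 0.06 rad), the square and oblong lids turned within 0.44 rad of their box's sides (either way round; any quarter turn for the square); all released and at rest, the boxes upright (horizontal distance between large_round_lid and large_round_box below 0.012 m and z of large_round_lid in the frame of large_round_box between 0.043 and 0.051 m and angle between each of large_round_lid, large_round_box, small_round_lid, small_round_box, square_lid, square_box, oblong_lid, oblong_box's own z axis and vertical below 0.06 rad and linear speed of each of large_round_lid, small_round_lid, square_lid, oblong_lid below 0.02 m/s and contact force between each of large_round_lid, small_round_lid, square_lid, oblong_lid and the fingers below 0.1 N and horizontal distance between small_round_lid and small_round_box below 0.012 m and z of small_round_lid in the frame of small_round_box between 0.033 and 0.041 m and horizontal distance between square_lid and square_box below 0.012 m and z of square_lid in the frame of square_box between 0.038 and 0.046 m and (angle between the x axis of square_lid and the x axis of square_box, either way round below 0.44 rad or angle between the x axis of square_lid and the y axis of square_box, either way round below 0.44 rad) and horizontal distance between oblong_lid and oblong_box below 0.012 m and z of oblong_lid in the frame of oblong_box between 0.028 and 0.036 m and angle between the x axis of oblong_lid and the x axis of oblong_box, either way round below 0.44 rad); the robot touches nothing.
It fails at once if a box is shifted more than 40 mm from where it stood (distance of any of large_round_box, small_round_box, square_box, oblong_box from where it was at the start of the episode above 0.04 m).
It fails at once if a lid is dropped (falls free by more than about 3 cm) ((linear speed of large_round_lid above 0.8 m/s and contact force between large_round_lid and the fingers below 0.05 N) or (linear speed of small_round_lid above 0.8 m/s and contact force between small_round_lid and the fingers below 0.05 N) or (linear speed of square_lid above 0.8 m/s and contact force between square_lid and the fingers below 0.05 N) or (linear speed of oblong_lid above 0.8 m/s and contact force between oblong_lid and the fingers below 0.05 N)).
It fails at once if the candlestick is shifted more than 30 mm or tipped (distance of candlestick from where it was at the start of the episode above 0.03 m or angle between candlestick's own z axis and vertical above 0.5 rad).
It fails at once if the wax tin is shifted more than 30 mm or tipped (distance of wax_tin from where it was at the start of the episode above 0.03 m or angle between wax_tin's own z axis and vertical above 0.5 rad).
It also fails if it takes over 120 s, if anything falls off the work surface, if the arm or the gripper's body presses on something with over 40 N, if the wrist force passes 120 N, or if a joint passes its speed limit or range.

## Working session

There is one attempt and no reset: what is moved stays moved. The work goes in short steps, Python scripts to look and compute and a tool call to move; the robot and the scene stay as the last step left them, time stands still between calls to the robot, and variables do not carry over. Pictures are saved under pics/ and viewed, and the job is handed in when it is done.

Besides the shell and the picture viewer there is one more tool, called after "Request:" as name(argument=value, ...) on one line, values as JSON. arm_command: Moves the arm, as the interface text tells. Its arguments: {"type":"object","properties":{"targets":{"type":"array"}},"required":["targets"]}

```bash
mkdir -p pics
python3 - <<'E'
from workcell import bot
import cv2
s=bot.get_state()
print({k:(v if not hasattr(v,'round') else v) for k,v in s.items()})
for c in("top","side"):
    im=bot.grab_frame(c); cv2.imwrite(f"pics/{c}0.png",im[:,:,::-1]); print(c,bot.get_calibration(c))
E
```

```text
{'time_s': 0.0, 'joints': array([-1.55308736e+00,  1.59079822e-01,  1.59829484e+00, -4.77971782e-05,
        1.38620703e+00, -2.10094532e-01]), 'qd': array([-1.14064845e-03, -9.84307055e-04,  1.80873683e-04, -3.04677181e-04,
        2.02411608e-03, -7.98369486e-05]), 'joint_torque': array([-7.85042284e-04, -3.95997977e+01, -3.31432092e+01, -2.90864482e-04,
        8.21135851e-03,  1.41708629e-06]), 'tcp_pos': array([ 129.81284434, -559.48275883,  219.46829391]), 'eef_rot': array([-1.75728202,  1.56880673,  1.61212295]), 'ft_force': array([-0.06072257,  0.86765913, -0.34288857]), 'torque': array([-0.01000155, -0.02055846, -0.0268875 ]), 'finger_gap': 85.51193629706161}
top {'fx': 501.9522005136374, 'fy': 501.9522005136374, 'cx': 315.13650400329993, 'cy': 195.87931943939634, 'dist': array([0.04764164, 0.        , 0.        , 0.        , 0.        ]), 'rvec': array([ 2.11577426, -2.15146962,  0.17437056]), 'tvec': array([ -75.54718192,  447.10092128, 1769.87094626])}
side {'fx': 473.88922477773093, 'fy': 473.88922477773093, 'cx': 315.7257527900597, 'cy': 199.8061515445396, 'dist': array([-0.13282079,  0.        ,  0.        ,  0.        ,  0.        ]), 'rvec': array([ 0.74216837, -2.62127574,  1.11443987]), 'tvec': array([ 344.35648097,  237.92817785, 1204.2315837 ])}
```

View pics/top0.png

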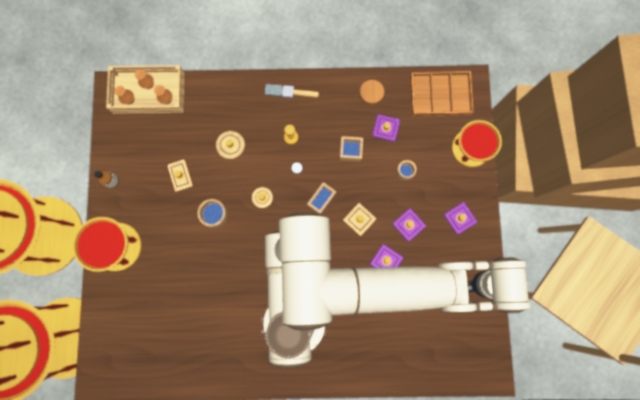

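View pics/side0.png

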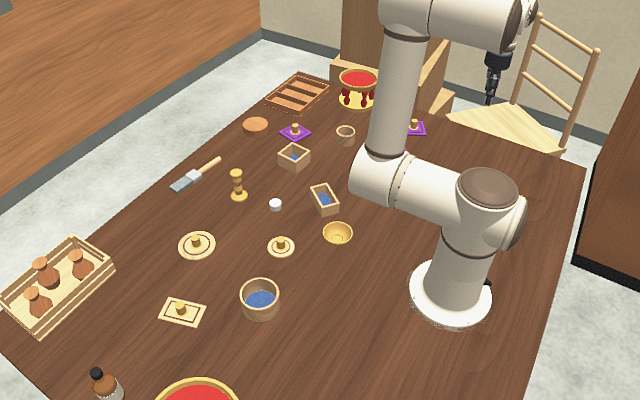

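```bash
cat > h.py <<'E'
from workcell import bot
import cv2, numpy as np
from scipy.optimize import minimize
from scipy.spatial.transform import Rotation as Rn
CAL={c:bot.get_calibration(c) for c in("top","side")}
def K(c):
    k=CAL[c]; return np.array([[k["fx"],0,k["cx"]],[0,k["fy"],k["cy"]],[0,0,1.]])
def proj(P,c):
    return cv2.projectPoints(np.asarray(P,float).reshape(-1,1,3),CAL[c]["rvec"],CAL[c]["tvec"],K(c),CAL[c]["dist"])[0][:,0]
def plane(uv,z,c):
    u=cv2.undistortPoints(np.asarray(uv,float).reshape(-1,1,2),K(c),CAL[c]["dist"])[:,0]
    R=cv2.Rodrigues(CAL[c]["rvec"])[0]; C=-R.T@CAL[c]["tvec"]
    d=np.c_[u,np.ones(len(u))]@R
    return C+d*((z-C[2])/d[:,2])[:,None]
def cyl(d,z0,z1,n=40):
    a=np.linspace(0,2*np.pi,n,endpoint=False)
    return np.vstack([np.c_[d/2*np.cos(a),d/2*np.sin(a),0*a+z] for z in(z0,z1)])
def box(x,y,z0,z1): return np.array([[sx*x/2,sy*y/2,z] for sx in(-1,1) for sy in(-1,1) for z in(z0,z1)])
kn=cyl(24,16,46)
M={"large_round_box":[cyl(96,0,55)],"small_round_box":[cyl(66,0,45)],"square_box":[box(76,76,0,50)],"oblong_box":[box(96,56,0,40)],
"large_round_lid":[cyl(104,8,16),kn],"small_round_lid":[cyl(74,8,16),kn],"square_lid":[box(84,84,8,16),kn],"oblong_lid":[box(104,64,8,16),kn],
"candlestick":[cyl(52,0,8),cyl(20,0,100)],"wax_tin":[cyl(36,0,22)]}
S=4
def mask(name,p,c,z=0):
    m=np.zeros((400*S,640*S),np.uint8)
    R=Rn.from_euler('z',p[2]).as_matrix()
    for part in M[name]:
        q=proj(part@R.T+[p[0],p[1],z],c)
        q=cv2.convexHull(q.astype(np.float32))
        cv2.fillConvexPoly(m,np.round(((q+.5)*S-.5)*16).astype(np.int32),1,shift=4)
    return m
def fit(name,pix,c,z=0,yaw0s=(0,)):
    big=cv2.resize(pix.astype(np.float32),None,fx=S,fy=S,interpolation=cv2.INTER_LINEAR)>.5
    v,u=np.nonzero(pix); uv=[u.mean(),v.mean()]
    h=z+(12 if "lid" in name else 20)
    p0=plane([uv],h,c)[0]
    best=None
    x0=max(0,u.min()-30)*S;x1=(u.max()+30)*S;y0=max(0,v.min()-30)*S;y1=(v.max()+30)*S
    b=big[y0:y1,x0:x1]
    for y in yaw0s:
        def f(p):
            m=mask(name,[p[0],p[1],p[2]/50.],c,z)[y0:y1,x0:x1]>0
            return -(m&b).sum()/(m|b).sum()
        s0=np.array([p0[0],p0[1],y*50.])
        r=minimize(f,s0,method="Nelder-Mead",options=dict(initial_simplex=[s0,s0+[6,0,0],s0+[0,6,0],s0+[0,0,10]],xatol=.1,fatol=1e-4,maxfev=200))
        if best is None or r.fun<best.fun: best=r
    return best.x[0],best.x[1],best.x[2]/50,-best.fun
def yaws(n):
    if "square" in n: return np.radians([0,22,45,67])
    if "oblong" in n: return np.radians([0,30,60,90,120,150])
    return (0,)
def ctop(pos,c="top"): return proj([pos],c)[0]
E
python3 - <<'E'
from h import *
import pickle
D={}
for n in M:
    for c in("top","side"):
        for d in bot.cut_out(n,c):
            if d["p"]<.2: continue
            f=fit(n,d["pixels"],c,0,yaws(n))
            D.setdefault((n,c),[]).append((d["p"],d["uv"],f,d["pixels"]))
            print(n,c,round(d["p"],2),np.round(d["uv"]),d["pixels"].sum(),np.round(f,2))
pickle.dump(D,open("D.pkl","wb"))
E
```

```text
large_round_box top 0.66 [212. 213.] 637 [3.9154e+02 2.8645e+02 1.8000e-01 9.5000e-01]
large_round_box side 0.77 [258. 299.] 1446 [3.9016e+02 2.8650e+02 2.6000e-01 9.5000e-01]
small_round_box top 0.86 [406. 172.] 296 [ 5.3915e+02 -4.1641e+02 -1.0000e-02  9.2000e-01]
small_round_box side 0.71 [260. 296.] 1407 [ 3.8640e+02  2.9728e+02 -2.5000e-01  5.5000e-01]
small_round_box side 0.7 [275. 202.] 131 [ 5.6558e+02 -3.2370e+01  8.0000e-02  2.5000e-01]
small_round_box side 0.53 [342. 136.] 363 [ 5.3757e+02 -4.1598e+02  1.1000e-01  9.5000e-01]
square_box top 0.97 [352. 145.] 509 [ 622.54 -216.94    1.48    0.94]
square_box side 0.94 [295. 157.] 741 [ 6.2322e+02 -2.1934e+02 -1.2000e-01  9.6000e-01]
oblong_box top 0.93 [324. 199.] 482 [ 441.31 -105.25    2.51    0.94]
oblong_box side 0.69 [323. 199.] 632 [ 441.92 -106.72    2.42    0.9 ]
large_round_lid top 0.88 [227. 142.] 595 [6.5001e+02 2.2923e+02 2.1000e-01 9.4000e-01]
large_round_lid side 0.78 [197. 244.] 909 [6.4795e+02 2.2808e+02 4.0000e-02 9.7000e-01]
small_round_lid top 0.52 [264. 200.] 310 [4.4879e+02 1.0992e+02 1.4000e-01 9.3000e-0
[... 496 characters left out ...]
414. 131.] 244 [ 3.5950e+02 -6.0587e+02  3.4000e-01  6.3000e-01]
square_lid side 0.54 [294. 130.] 320 [ 703.13 -353.2     1.36    0.8 ]
oblong_lid top 0.89 [177. 174.] 472 [5.3833e+02 4.1340e+02 3.1000e-01 9.0000e-01]
oblong_lid side 0.76 [184. 310.] 984 [5.3563e+02 4.1238e+02 2.9000e-01 9.3000e-01]
oblong_lid side 0.43 [258. 299.] 1491 [398.37 282.68  -0.61   0.66]
candlestick top 0.63 [286. 132.] 203 [6.7983e+02 4.9500e+00 2.4000e-01 8.2000e-01]
candlestick side 0.6 [236. 188.] 362 [6.791e+02 5.800e-01 2.900e-01 7.800e-01]
candlestick side 0.54 [293. 158.] 727 [ 6.1042e+02 -2.0330e+02 -3.1000e-01  3.7000e-01]
wax_tin top 0.64 [294. 168.] 64 [ 5.5733e+02 -1.7940e+01  2.0000e-02  7.1000e-01]
```

```bash
cat >> h.py <<'E'
def wrap(a,p): return (a+p/2)%p-p/2
def state():
    s=bot.get_state(); R=Rn.from_euler('xyz',s["eef_rot"]).as_matrix()
    jaw=np.arctan2(R[1,1],R[0,1]); return s,R,jaw
def go(pos,jaw_yaw=None,delta=None):
    """print tool shift cm and rotvec deg to pointing-down pose at pos with jaw yaw (mod pi), or yaw change delta"""
    s,R,jaw=state()
    if delta is not None: y=jaw+delta
    elif jaw_yaw is None: y=jaw
    else: y=jaw+wrap(jaw_yaw-jaw,np.pi)
    x=np.array([0,0,-1.]); yy=np.array([np.cos(y),np.sin(y),0]); T=np.c_[x,yy,np.cross(x,yy)]
    sh=R.T@(np.array(pos)-s["tcp_pos"])/10; rv=np.degrees(Rn.from_matrix(R.T@T).as_rotvec())
    print("t",round(s["time_s"],2),"tcp",np.round(s["tcp_pos"],1),"jaw",round(jaw,3),"j6",np.round(s["joints"][5],2),"gap",round(s["finger_gap"],1),"F",np.round(s["ft_force"],1))
    print("shift cm",np.round(sh,2),"rot",np.round(rv,1),"rows>=",round(max(np.linalg.norm(sh)/4.17,np.linalg.norm(rv)/7.16),1))
def square_cc():
    im=bot.grab_frame("top"); hsv=cv2.cvtColor(im,cv2.COLOR_RGB2HSV)
    m=((hsv[...,2]>110)&(hsv[...,0]<32)).astype(np.uint8)
    return im,m
E
python3 - <<'E'
from h import *
print("bowl",plane([[338,232],[338,245]],20,"side"))
im,m=square_cc()
n,l,st,ce=cv2.connectedComponentsWithStats(m)
for i in range(n):
    if 300<ce[i][0]<420 and 190<ce[i][1]<240: print(i,st[i],ce[i]); 
cv2.imwrite("pics/c.png",cv2.resize(np.hstack([im[180:260,300:440,::-1],cv2.merge([m*255]*3)[180:260,300:440]]),None,fx=2.8,fy=2.8,interpolation=cv2.INTER_CUBIC))
i=l[215,352] or l[222,365]
print(i,fit("square_lid",l==i,"top",0,yaws("square")))
go([648,228.5,150])
E
```

```text
bowl [[338.93890724 -13.89173748  20.        ]
 [315.57757043  27.57949561  20.        ]]
1 [     0     32    640    368 154276] [312.83479608 232.20781586]
5 [405 220   9   9  64] [409.15625 224.0625 ]
1 (np.float64(47.254123228634924), np.float64(-6.5846943796280595), np.float64(3.468715346863516), np.float64(0.003948524203643415))
t 1.15 tcp [ 129.8 -560.1  220.5] jaw -1.343 j6 -0.21 gap 85.2 F [-0.2  0.4  0.1]
shift cm [  7.05 -65.12 -68.29] rot [-0. -0.  0.] rows>= 22.7
```

View pics/c.png

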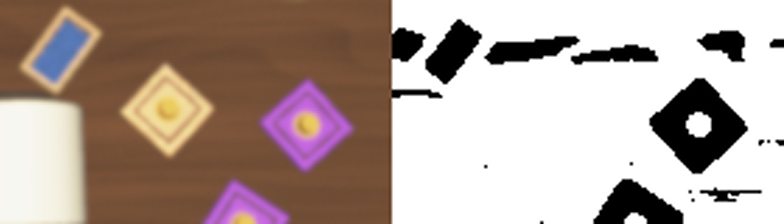

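Request:
arm_command(targets=[[[7, -65.1, -68.3, 0, 0, 0, 60], [7, -65.1, -68.3, 0, 0, 0, 60], [7, -65.1, -68.3, 0, 0, 0, 60], [7, -65.1, -68.3, 0, 0, 0, 60], [7, -65.1, -68.3, 0, 0, 0, 60], [7, -65.1, -68.3, 0, 0, 0, 60], [7, -65.1, -68.3, 0, 0, 0, 60], [7, -65.1, -68.3, 0, 0, 0, 60], [7, -65.1, -68.3, 0, 0, 0, 60], [7, -65.1, -68.3, 0, 0, 0, 60], [7, -65.1, -68.3, 0, 0, 0, 60], [7, -65.1, -68.3, 0, 0, 0, 60]]])

```text
time_s: 2.15
tcp_pos: [404.6, -141.6, 183.8]
eef_rot: [2.279, 1.569, -0.635]
ft_force: [1.2, -1.2, 0.7]
finger_gap: 51.4
```

Run:
```python
from h import *
go([648,228.5,150])
```

```text
t 2.15 tcp [ 404.6 -141.6  183.8] jaw -1.343 j6 0.72 gap 51.4 F [ 1.2 -1.2  0.7]
shift cm [  3.37 -30.57 -32.06] rot [ 0.  -0.  -0.1] rows>= 10.7
```

Request:
arm_command(targets=[[[3.4, -30.6, -32.1, 0, 0, 0, 60], [3.4, -30.6, -32.1, 0, 0, 0, 60], [3.4, -30.6, -32.1, 0, 0, 0, 60], [3.4, -30.6, -32.1, 0, 0, 0, 60], [3.4, -30.6, -32.1, 0, 0, 0, 60], [3.4, -30.6, -32.1, 0, 0, 0, 60], [3.4, -30.6, -32.1, 0, 0, 0, 60], [3.4, -30.6, -32.1, 0, 0, 0, 60], [3.4, -30.6, -32.1, 0, 0, 0, 60], [3.4, -30.6, -32.1, 0, 0, 0, 60], [3.4, -30.6, -32.1, 0, 0, 0, 60], [3.4, -30.6, -32.1, 0, 0, 0, 60]]])

```text
time_s: 3.15
tcp_pos: [649.4, 233.7, 148.0]
eef_rot: [-2.53, 1.57, 0.843]
ft_force: [0.1, -0.2, -0.4]
finger_gap: 51.6
```

Run:
```python
from h import *
for c in("top","side"):
    im=bot.grab_frame(c); cv2.imwrite(f"pics/{c}1.png",im[:,:,::-1])
    hsv=cv2.cvtColor(im,cv2.COLOR_RGB2HSV)
    m=((hsv[...,2]>170)&(hsv[...,1]>40)&(hsv[...,0]<35)).astype(np.uint8)
    n,l,st,ce=cv2.connectedComponentsWithStats(m)
    if c=="top":
        i=l[212,360] or l[219,352] or l[225,362]; print(st[i],ce[i])
        from scipy.ndimage import binary_fill_holes
        pm=binary_fill_holes(l==i)
        print(np.round(fit("square_lid",pm,"top",0,yaws("square")),3))
for d in bot.cut_out("square_lid","side"):
    print(round(d["p"],2),np.round(d["uv"]),d["pixels"].sum(),np.round(fit("square_lid",d["pixels"],"side",0,yaws("square")),2))
print(proj([[418,-236,16]],"side"))
go([648,228.5,36])
```

```text
[343 203  33  33 600] [359.29333333 219.045     ]
[ 362.243 -241.149    0.819    0.931]
0.83 [367. 183.] 501 [ 362.23 -244.07    0.82    0.89]
0.56 [236. 188.] 325 [ 6.924e+02 -1.293e+01 -4.000e-02  3.700e-01]
0.53 [292. 132.] 372 [ 7.0235e+02 -3.4920e+02 -2.2000e-01  9.1000e-01]
[[350.62178133 178.35708653]]
t 3.3 tcp [648.1 228.7 149.3] jaw -1.343 j6 1.51 gap 51.0 F [-0.7  0.5 -0.6]
shift cm [1.133e+01 0.000e+00 1.000e-02] rot [-0.   0.  -0.1] rows>= 2.7
```

View pics/top1.png

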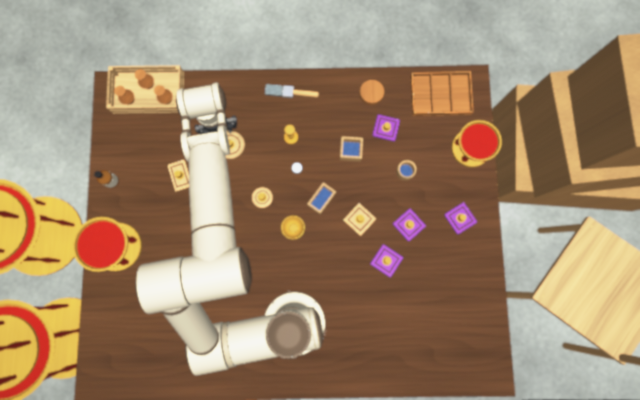

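View pics/side1.png

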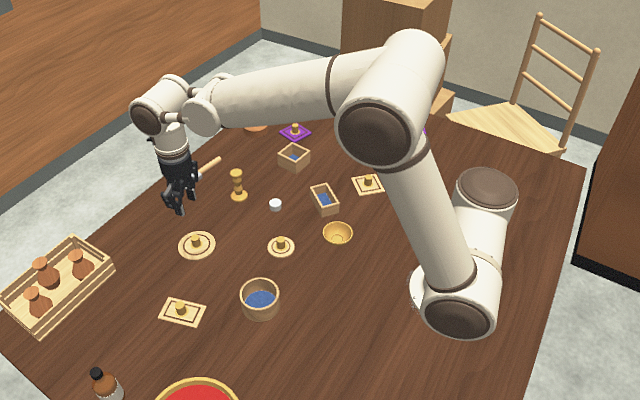

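Request:
arm_command(targets=[[[3.5, 0, 0, 0, 0, 0, 60], [7, 0, 0, 0, 0, 0, 60], [9, 0, 0, 0, 0, 0, 60], [10.5, 0, 0, 0, 0, 0, 60], [11.3, 0, 0, 0, 0, 0, 60], [11.3, 0, 0, 0, 0, 0, 60], [11.3, 0, 0, 0, 0, 0, 0], [11.3, 0, 0, 0, 0, 0, 0], [11.3, 0, 0, 0, 0, 0, 0], [11.3, 0, 0, 0, 0, 0, 0], [11.3, 0, 0, 0, 0, 0, 0], [11.3, 0, 0, 0, 0, 0, 0]]])

```text
time_s: 4.3
tcp_pos: [648.4, 228.7, 36.9]
eef_rot: [2.069, 1.569, -0.845]
ft_force: [-0.0, -0.4, -0.1]
finger_gap: 0.2
```

Run:
```python
from h import *
im=bot.grab_frame("side"); cv2.imwrite("pics/s2.png",cv2.resize(im[130:330,120:320,::-1],None,fx=2.5,fy=2.5,interpolation=cv2.INTER_CUBIC))
go([649,228.5,150])
```

```text
t 4.35 tcp [648.3 228.7  36.7] jaw -1.343 j6 1.51 gap 0.2 F [-0.5  0.4 -0.1]
shift cm [-11.33   0.05  -0.08] rot [ 0.  -0.  -0.1] rows>= 2.7
```

View pics/s2.png

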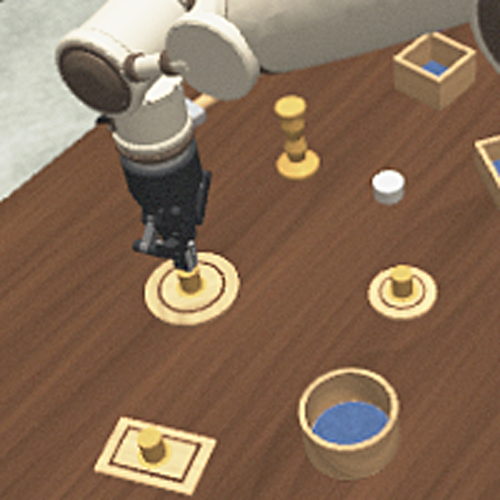

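Run:
```python
from h import *
s,R,j=state()
print(R.round(3))
im=bot.grab_frame("side"); 
b=cv2.resize(im,None,fx=4,fy=4,interpolation=cv2.INTER_CUBIC)[:,:,::-1].copy()
t=s["tcp_pos"]
for P,col in[(t,(0,0,255)),(t+14*R[:,0],(0,255,0)),([648.5,228.5,46],(255,0,0)),([648.5,228.5,16],(255,0,0)),(t-60*R[:,0],(0,255,255))]:
    u=proj([P],"side")[0]; print(u.round(1)); cv2.circle(b,tuple(np.round(u*4+1.5).astype(int)),3,col,-1)
m=mask("large_round_lid",[648.5,228.5,0],"side"); cs,_=cv2.findContours(m,0,2); cv2.drawContours(b,cs,-1,(255,0,255),1)
cv2.imwrite("pics/s3.png",b[780:1120,600:1000][:, :])
```

```text
[[ 0.001  0.226 -0.974]
 [-0.001 -0.974 -0.226]
 [-1.     0.001 -0.001]]
[194.9 239.1]
[195.8 242.5]
[194.3 236.7]
[196.2 244. ]
[191.1 224.1]
```

View pics/s3.png

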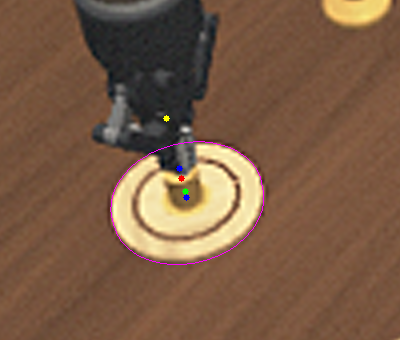

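Run:
```python
from h import *
a=bot.grab_frame("side")[180:270,150:240,::-1]; b=bot.grab_frame("top")[80:170,180:270,::-1]
cv2.imwrite("pics/s4.png",cv2.resize(np.hstack([a,b]),None,fx=4.4,fy=4.4,interpolation=cv2.INTER_LANCZOS4))
```

```text
(no output)
```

View pics/s4.png

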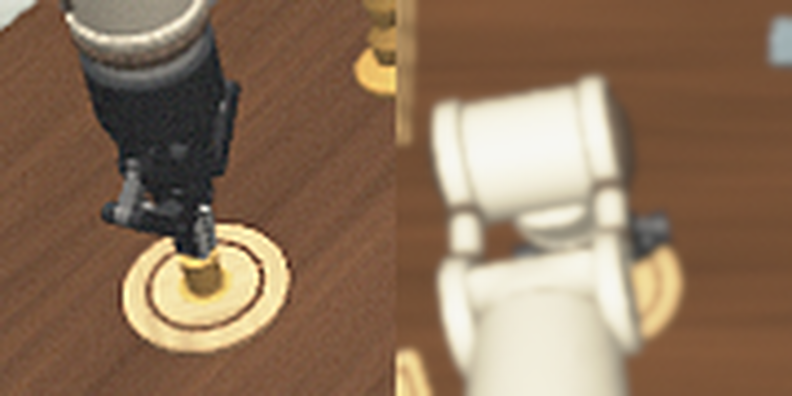

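Run:
```python
from h import *
for c in CAL:
    R=cv2.Rodrigues(CAL[c]["rvec"])[0]; print(c,(-R.T@CAL[c]["tvec"]).round())
print(plane([[194.3,237.3]],22,"side"),plane([[194.3,237.3]],46,"side"))
y=np.array([.226,-.974,0])
t=np.array([648.1,228.7,149.3]); 
for k in(-1,1): print(proj([t+[0,0,-14]+k*25*y, t+[0,0,0]+k*25*y],"side").round(1))
print(proj([t+[0,0,59]],"side"))
im=cv2.imread("pics/side1.png"); a=im[120:220,120:220]
cv2.imwrite("pics/s5.png",cv2.resize(a,None,fx=5.5,fy=5.5,interpolation=cv2.INTER_LANCZOS4))
im=cv2.imread("pics/top0.png"); a=im[240:330,440:540]
cv2.imwrite("pics/s6.png",cv2.resize(a,None,fx=5.5,fy=5.5,interpolation=cv2.INTER_LANCZOS4))
t=np.array([129.8,-560.1,220.5]); print(proj([t,t+[0,0,-14],t+[0,0,60]],"top"),proj([t,t+[0,0,-14],t+[0,0,60]],"side"))
```

```text
top [ 148.  -85. 1819.]
side [ -56.  783. 1005.]
[[664.83279558 216.23127379  22.        ]] [[647.21795767 230.06615727  46.        ]]
[[183.8 220.5]
 [182.8 216.7]]
[[193.3 207.3]
 [192.4 203.5]]
[[183.5296669  193.13017293]]
[[469.66756992 283.5972765 ]
 [468.32929405 283.56218838]
 [475.68335194 283.75566646]] [[484.7053812  104.02761643]
 [483.63035383 107.80146262]
 [489.41810097  87.35376393]]
```

View pics/s5.png

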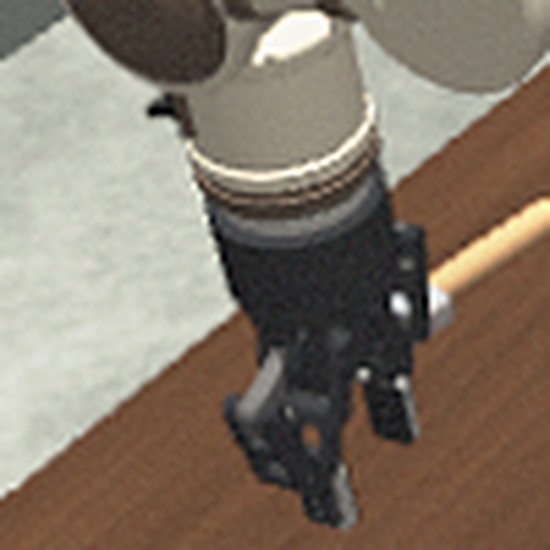

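View pics/s6.png

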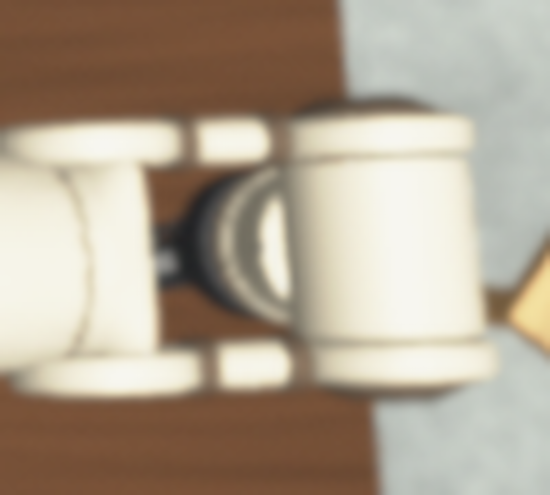

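Request:
arm_command(targets=[[[0, 0, 0, 0, 0, 0, 60], [0, 0, 0, 0, 0, 0, 60], [0, 0, 0, 0, 0, 0, 60], [0, 0, 0, 0, 0, 0, 60], [0.5, 0, 0, 0, 0, 0, 60], [1.0, 0, 0, 0, 0, 0, 60], [1.0, 0, 0, 0, 0, 0, 60]]])

```text
time_s: 5.08
tcp_pos: [646.9, 228.3, 24.5]
eef_rot: [0.418, 1.568, -2.496]
ft_force: [0.0, 0.1, 0.1]
finger_gap: 51.3
```

Run:
```python
from h import *
a=bot.grab_frame("side")[180:270,150:240,::-1]
cv2.imwrite("pics/s7.png",cv2.resize(a,None,fx=6,fy=6,interpolation=cv2.INTER_LANCZOS4))
go([649,228.5,150])
```

```text
t 5.13 tcp [647.1 228.4  25. ] jaw -1.343 j6 1.51 gap 51.1 F [-0.6 -1.2  0.9]
shift cm [-12.5    0.05  -0.16] rot [-0.   0.1 -0.1] rows>= 3.0
```

View pics/s7.png

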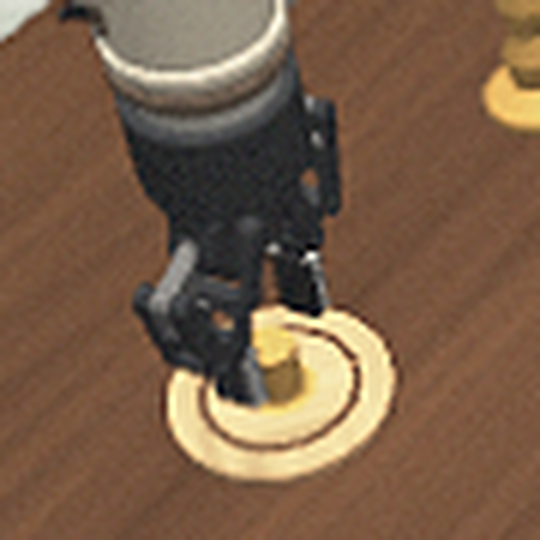

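Request:
arm_command(targets=[[[0.5, 0, -0.1, 0, 0, 0, 60], [1.0, 0, -0.1, 0, 0, 0, 60], [1.0, 0, -0.1, 0, 0, 0, 60]]])

```text
time_s: 5.38
tcp_pos: [647.0, 228.4, 13.2]
eef_rot: [0.229, 1.566, -2.685]
ft_force: [-0.0, -0.1, -0.8]
finger_gap: 51.4
```

Run:
```python
from h import *
a=bot.grab_frame("side")[180:270,150:240,::-1]
cv2.imwrite("pics/s8.png",cv2.resize(a,None,fx=6,fy=6,interpolation=cv2.INTER_LANCZOS4))
go([649,228.5,150])
```

```text
t 5.43 tcp [647.2 228.4  13.7] jaw -1.343 j6 1.51 gap 51.4 F [-0.1  0.2  1. ]
shift cm [-13.63   0.05  -0.12] rot [-0.   0.3 -0.1] rows>= 3.3
```

View pics/s8.png

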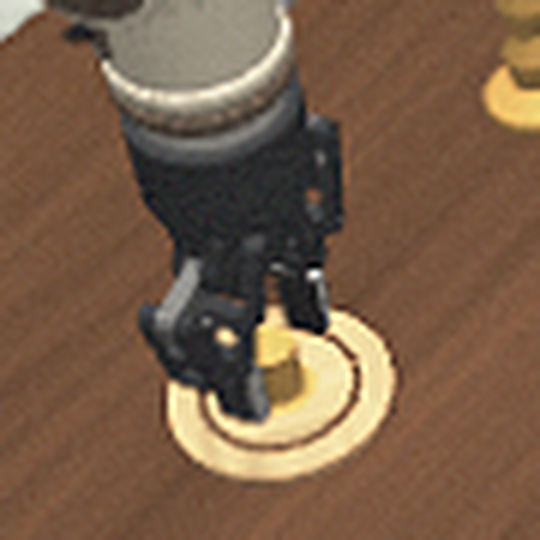

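Request:
arm_command(targets=[[[0, 0, 0, 0, 0, 0, 0], [0, 0, 0, 0, 0, 0, 0], [0, 0, 0, 0, 0, 0, 0], [0, 0, 0, 0, 0, 0, 0], [0, 0, 0, 0, 0, 0, 0]]])

```text
time_s: 5.85
tcp_pos: [647.5, 228.5, 14.1]
eef_rot: [0.303, 1.567, -2.61]
ft_force: [0.8, 0.4, 0.3]
finger_gap: 21.8
```

Run:
```python
from h import *
a=bot.grab_frame("side")[180:270,150:240,::-1]
cv2.imwrite("pics/s9.png",cv2.resize(a,None,fx=6,fy=6,interpolation=cv2.INTER_LANCZOS4))
go([649,228.5,150])
```

```text
t 5.9 tcp [647.5 228.5  14.1] jaw -1.343 j6 1.51 gap 22.3 F [ 0.2 -0.4  0.3]
shift cm [-13.59   0.05  -0.1 ] rot [-0.   0.2 -0.1] rows>= 3.3
```

View pics/s9.png

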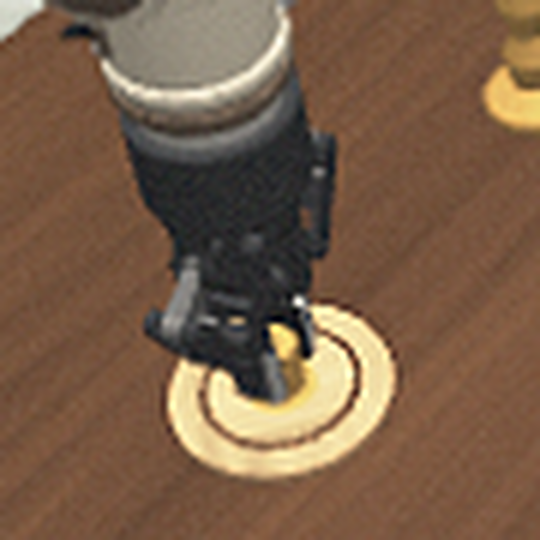

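Request:
arm_command(targets=[[[-0.5, 0, 0, 0, 0, 0, 0], [-1, 0, 0, 0, 0, 0, 0], [-1.5, 0, 0, 0, 0, 0, 0], [-1.5, 0, 0, 0, 0, 0, 0], [-1.5, 0, 0, 0, 0, 0, 0], [-1.5, 0, 0, 0, 0, 0, 0]]])

```text
time_s: 6.4
tcp_pos: [647.5, 228.5, 29.1]
eef_rot: [0.289, 1.567, -2.625]
ft_force: [-0.4, 0.8, -1.4]
finger_gap: 21.7
```

Run:
```python
from h import *
a=bot.grab_frame("side")
d=bot.cut_out("large_round_lid","side")
print([ (round(k["p"],2),np.round(k["uv"])) for k in d])
for z in(10,15,20): print(z,fit("large_round_lid",d[0]["pixels"],"side",z))
a=a[180:270,150:240,::-1]
cv2.imwrite("pics/s10.png",cv2.resize(a,None,fx=6,fy=6,interpolation=cv2.INTER_LANCZOS4))
go([649,228.5,150])
```

```text
[(0.79, array([198., 243.]))]
10 (np.float64(651.7879732941287), np.float64(225.52551700317264), np.float64(0.27613742923721296), np.float64(0.7064004302810273))
15 (np.float64(648.2848849769399), np.float64(228.8063347132642), np.float64(0.2698880878098878), np.float64(0.6991815822742697))
20 (np.float64(645.0098223246407), np.float64(230.4135610242268), np.float64(-0.1539492271884922), np.float64(0.6936687132765564))
t 6.5 tcp [647.2 228.5  28.7] jaw -1.343 j6 1.51 gap 21.6 F [ 0.3  0.8 -1.4]
shift cm [-12.13   0.05  -0.12] rot [-0.   0.3 -0.1] rows>= 2.9
```

View pics/s10.png

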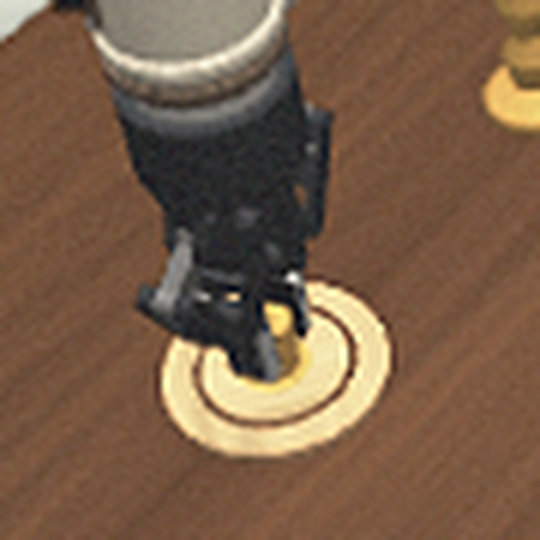

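Request:
arm_command(targets=[[[0.5, 0, 0, 0, 0, 0, 0], [1, 0, 0, 0, 0, 0, 0], [1.35, 0, 0, 0, 0, 0, 0], [1.4, 0, 0, 0, 0, 0, 0], [1.4, 0, 0, 0, 0, 0, 60], [1.4, 0, 0, 0, 0, 0, 60], [1.4, 0, 0, 0, 0, 0, 60], [1.4, 0, 0, 0, 0, 0, 60], [1.4, 0, 1, 0, 0, 0, 60], [1.4, 0, 1, 0, 0, 0, 60], [1.4, 0, 1, 0, 0, 0, 60]]])

```text
time_s: 7.42
tcp_pos: [637.2, 226.2, 14.7]
eef_rot: [0.233, 1.566, -2.68]
ft_force: [0.4, 0.6, -0.8]
finger_gap: 51.4
```

Request:
arm_command(targets=[[[0, 0, 0, 0, 0, 0, 0], [0, 0, 0, 0, 0, 0, 0], [0, 0, 0, 0, 0, 0, 0], [0, 0, 0, 0, 0, 0, 0], [0, 0, 0, 0, 0, 0, 0]]])

```text
time_s: 7.83
tcp_pos: [637.8, 226.3, 15.1]
eef_rot: [0.311, 1.567, -2.603]
ft_force: [0.4, 0.8, 1.6]
finger_gap: 21.5
```

Run:
```python
from h import *
a=bot.grab_frame("side")
a=a[180:270,150:240,::-1]
cv2.imwrite("pics/s11.png",cv2.resize(a,None,fx=6,fy=6,interpolation=cv2.INTER_LANCZOS4))
go([649,228.5,150])
```

```text
t 7.88 tcp [637.9 226.3  15.1] jaw -1.343 j6 1.51 gap 21.0 F [ 0.9 -0.7  1.7]
shift cm [-13.49   0.05  -1.09] rot [-0.   0.2 -0.1] rows>= 3.2
```

View pics/s11.png

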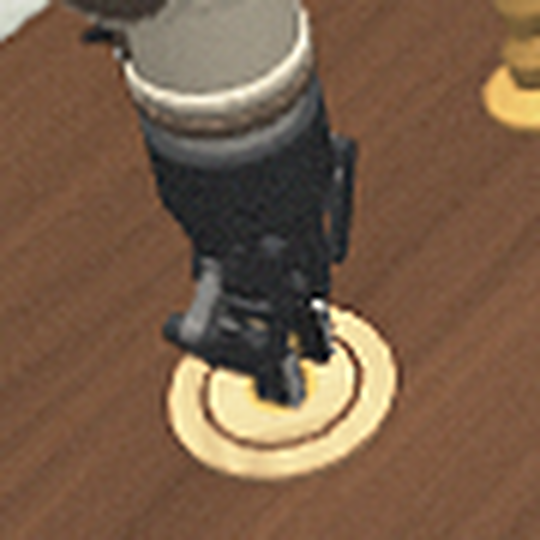

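Request:
arm_command(targets=[[[0, 0, 0, 0, 0, 0, 60], [0, 0, 0, 0, 0, 0, 60], [0, 0, 0, 0, 0, 0, 60], [0, 0, -0.5, 0, 0, 0, 60], [0, 0, -0.5, 0, 0, 0, 60], [0, 0, -0.5, 0, 0, 0, 0], [0, 0, -0.5, 0, 0, 0, 0], [0, 0, -0.5, 0, 0, 0, 0], [0, 0, -0.5, 0, 0, 0, 0], [0, 0, -0.5, 0, 0, 0, 0], [0, 0, -0.5, 0, 0, 0, 0]]])

```text
time_s: 8.8
tcp_pos: [642.8, 227.4, 15.2]
eef_rot: [0.352, 1.568, -2.561]
ft_force: [0.4, -0.4, 1.7]
finger_gap: 21.6
```

Request:
arm_command(targets=[[[-1, 0, 0, 0, 0, 0, 0], [-3, 0, 0, 0, 0, 0, 0], [-6, 0, 0, 0, 0, 0, 0], [-9, 0, 0, 0, 0, 0, 0], [-9, 0, 0, 0, 0, 0, 0]]])

```text
time_s: 9.22
tcp_pos: [647.5, 228.5, 113.8]
eef_rot: [2.94, 1.561, 0.027]
ft_force: [2.0, 0.4, 0.2]
finger_gap: 21.8
```

Run:
```python
from h import *
go([385,285.5,110])
```

```text
t 9.22 tcp [647.5 228.5 113.8] jaw -1.343 j6 1.51 gap 21.8 F [2.  0.4 0.2]
shift cm [  0.13 -11.5   24.28] rot [ 0.  -0.5 -0.1] rows>= 6.4
```

Request:
arm_command(targets=[[[0, -2, 4, 0, 0, 0, 0], [0, -4, 8, 0, 0, 0, 0], [0, -6, 12, 0, -0.3, 0, 0], [0, -8, 16, 0, -0.5, 0, 0], [0, -9.6, 20, 0, -0.5, 0, 0], [0.1, -10.7, 22.5, 0, -0.5, 0, 0], [0.1, -11.3, 23.8, 0, -0.5, 0, 0], [0.1, -11.5, 24.3, 0, -0.5, 0, 0], [0.1, -11.5, 24.3, 0, -0.5, 0, 0], [0.1, -11.5, 24.3, 0, -0.5, 0, 0]]])

```text
time_s: 10.05
tcp_pos: [386.0, 285.5, 110.9]
eef_rot: [2.449, 1.568, -0.465]
ft_force: [-0.3, -0.1, -0.3]
finger_gap: 22.3
```

Run:
```python
from h import *
t=bot.grab_frame("top");a=bot.grab_frame("side")
a=a[215:345,190:330,::-1];t=t[140:270,140:280,::-1]
cv2.imwrite("pics/s12.png",cv2.resize(np.hstack([a,t]),None,fx=2.8,fy=2.8,interpolation=cv2.INTER_LANCZOS4))
for c in("side","top"):
  for d in bot.cut_out("large_round_lid",c)[:2]:
    print(c,d["p"],d["uv"],np.round(fit("large_round_lid",d["pixels"],c,95),2))
go([385,285.5,63])
```

```text
side 0.94 [259.3, 283.9] [3.9177e+02 2.8624e+02 2.0000e-01 6.1000e-01]
top 0.58 [213.2, 212.9] [3.9172e+02 2.8542e+02 7.0000e-02 1.6000e-01]
t 10.25 tcp [386.1 285.3 110.5] jaw -1.344 j6 1.73 gap 22.1 F [ 0.3  0.1 -1. ]
shift cm [ 4.75 -0.06  0.11] rot [ 0.  -0.1 -0.1] rows>= 1.1
```

View pics/s12.png

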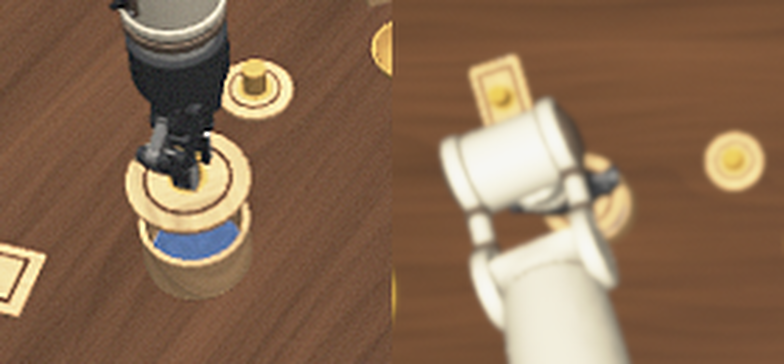

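Request:
arm_command(targets=[[[1.2, 0, 0.1, 0, 0, 0, 0], [2.4, 0, 0.1, 0, 0, 0, 0], [3.4, 0, 0.1, 0, 0, 0, 0], [4.2, 0, 0.1, 0, 0, 0, 0], [4.6, 0, 0.1, 0, 0, 0, 0], [4.8, 0, 0.1, 0, 0, 0, 0], [4.9, 0, 0.1, 0, 0, 0, 0], [4.9, 0, 0.1, 0, 0, 0, 0]]])

```text
time_s: 10.92
tcp_pos: [385.6, 285.0, 62.2]
eef_rot: [2.18, 1.568, -0.734]
ft_force: [-0.8, -1.0, 2.1]
finger_gap: 21.9
```

Run:
```python
from h import *
a=bot.grab_frame("side")
a=a[215:345,190:330,::-1]
cv2.imwrite("pics/s13.png",cv2.resize(a,None,fx=4,fy=4,interpolation=cv2.INTER_LANCZOS4))
go([385,285.5,63])
```

```text
t 10.97 tcp [385.7 285.1  62.2] jaw -1.344 j6 1.73 gap 21.7 F [-2.3 -0.9  2.6]
shift cm [-0.08 -0.06  0.06] rot [ 0.  -0.1 -0.1] rows>= 0.0
```

View pics/s13.png

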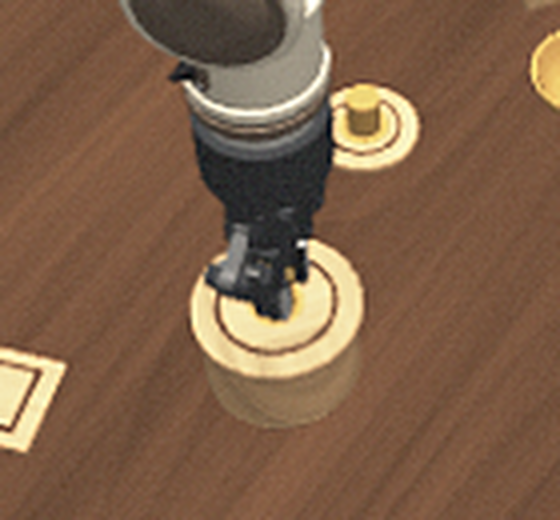

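Request:
arm_command(targets=[[[0, 0, 0, 0, 0, 0, 20], [0, 0, 0, 0, 0, 0, 40], [0, 0, 0, 0, 0, 0, 60], [0, 0, 0, 0, 0, 0, 60], [-1, 0, 0, 0, 0, 0, 60], [-3, 0, 0, 0, 0, 0, 60], [-6, 0, 0, 0, 0, 0, 60], [-8, 0, 0, 0, 0, 0, 60]]])

```text
time_s: 11.63
tcp_pos: [386.2, 285.5, 145.0]
eef_rot: [2.765, 1.566, -0.15]
ft_force: [0.9, 0.8, 0.5]
finger_gap: 51.0
```

Run:
```python
from h import *
go([533,412,90])
```

```text
t 11.63 tcp [386.2 285.5 145. ] jaw -1.344 j6 1.73 gap 51.0 F [0.9 0.8 0.5]
shift cm [  5.55  -9.03 -17.13] rot [ 0.  -0.2 -0.1] rows>= 4.8
```

Request:
arm_command(targets=[[[0, -2, -4, 0, 0, 0, 60], [1, -4, -7.5, 0, 0, 0, 60], [2, -6, -11, 0, 0, 0, 60], [4, -8, -15, 0, 0, 0, 60], [5.5, -9, -17.1, 0, 0, 0, 60], [5.5, -9, -17.1, 0, 0, 0, 60], [5.5, -9, -17.1, 0, 0, 0, 60], [5.5, -9, -17.1, 0, 0, 0, 60]]])

```text
time_s: 12.3
tcp_pos: [532.6, 411.7, 91.2]
eef_rot: [2.786, 1.566, -0.128]
ft_force: [-0.5, -1.0, 1.0]
finger_gap: 51.6
```

Run:
```python
from h import *
for c in("side","top"):
  for n in("oblong_lid","large_round_lid","large_round_box"):
   for d in bot.cut_out(n,c)[:2]:
    print(n,c,round(d["p"],2),np.round(d["uv"]),np.round(fit(n,d["pixels"],c,47 if n=="large_round_lid" else 0,yaws(n)),2))
a=bot.grab_frame("side")[200:350,130:330,::-1]
cv2.imwrite("pics/s14.png",cv2.resize(a,None,fx=3,fy=3,interpolation=cv2.INTER_LANCZOS4))
go([533,412,15])
```

```text
oblong_lid side 0.64 [184. 313.] [536.29 413.14   3.43   0.93]
large_round_lid side 0.74 [264. 298.] [ 3.8973e+02  2.8495e+02 -8.0000e-02  6.0000e-01]
large_round_box side 0.89 [262. 313.] [3.9059e+02 2.8541e+02 1.2000e-01 2.5000e-01]
oblong_lid top 0.78 [176. 170.] [5.5813e+02 4.2044e+02 3.2000e-01 7.0000e-01]
large_round_lid top 0.58 [213. 213.] [ 4.0058e+02  2.9799e+02 -7.0000e-02  1.7000e-01]
large_round_box top 0.52 [224. 218.] [3.8074e+02 2.3657e+02 2.0000e-01 1.6000e-01]
large_round_box top 0.33 [321. 198.] [ 4.3920e+02 -1.0594e+02  7.0000e-02  6.4000e-01]
t 12.65 tcp [532.9 411.6  92.1] jaw -1.344 j6 1.82 gap 51.2 F [-0.1  0.3 -0.5]
shift cm [ 7.71 -0.04  0.03] rot [ 0.  -0.3 -0.1] rows>= 1.8
```

View pics/s14.png

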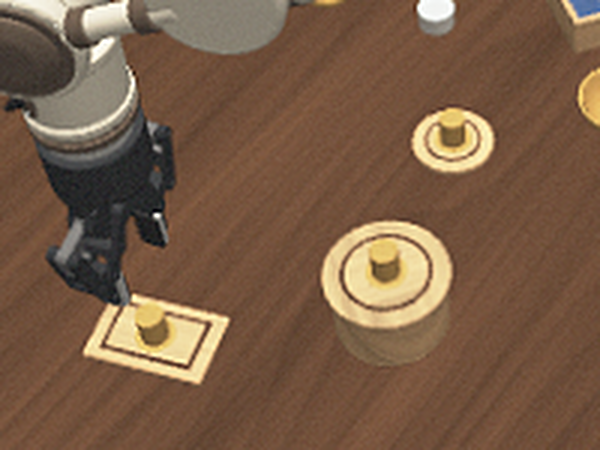

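Request:
arm_command(targets=[[[2.5, 0, 0, 0, 0, 0, 60], [5, 0, 0, 0, 0, 0, 60], [6.8, 0, 0, 0, 0, 0, 60], [7.7, 0, 0, 0, 0, 0, 60], [7.7, 0, 0, 0, 0, 0, 60], [7.7, 0, 0, 0, 0, 0, 60], [7.7, 0, 0, 0, 0, 0, 0], [7.7, 0, 0, 0, 0, 0, 0], [7.7, 0, 0, 0, 0, 0, 0], [7.7, 0, 0, 0, 0, 0, 0], [7.7, 0, 0, 0, 0, 0, 0], [7.7, 0, 0, 0, 0, 0, 0]]])

```text
time_s: 13.65
tcp_pos: [534.7, 412.5, 17.2]
eef_rot: [3.131, 1.561, 0.217]
ft_force: [-0.8, 0.3, 6.2]
finger_gap: 22.1
```

Run:
```python
from h import *
go([533,412,130],delta=-0.97)
```

```text
t 13.65 tcp [534.7 412.5  17.2] jaw -1.344 j6 1.82 gap 22.1 F [-0.8  0.3  6.2]
shift cm [-1.128e+01  1.000e-02  7.000e-02] rot [55.6 -0.5  0.3] rows>= 7.8
```

Request:
arm_command(targets=[[[-1, 0, 0, 0, 0, 0, 0], [-3, 0, 0, 0, 0, 0, 0], [-6, 0, 0, 6, 0, 0, 0], [-9, 0, 0, 12, 0, 0, 0], [-11.3, 0, 0, 18, 0, 0, 0], [-11.3, 0, 0, 24, 0, 0, 0], [-11.3, 0, 0, 30, 0, 0, 0], [-11.3, 0, 0, 36, 0, 0, 0], [-11.3, 0, 0, 42, 0, 0, 0], [-11.3, 0, 0, 48, 0, 0, 0], [-11.3, 0, 0, 55.6, 0, 0, 0], [-11.3, 0, 0, 55.6, 0, 0, 0]]])

```text
time_s: 14.65
tcp_pos: [533.5, 412.1, 130.6]
eef_rot: [-2.196, 1.562, 0.199]
ft_force: [0.7, 0.7, -1.4]
finger_gap: 22.1
```

Run:
```python
from h import *
a=bot.grab_frame("side")[200:350,130:330,::-1]
cv2.imwrite("pics/s15.png",cv2.resize(a,None,fx=3,fy=3,interpolation=cv2.INTER_LANCZOS4))
go([440,-104.7,130],jaw_yaw=-2.314)
```

```text
t 14.7 tcp [533.5 412.2 130.5] jaw -2.313 j6 2.79 gap 21.9 F [-0.1 -0.3 -0.8]
shift cm [ -0.13  44.42 -28.03] rot [ 0.1 -0.3  0.4] rows>= 12.6
```

View pics/s15.png

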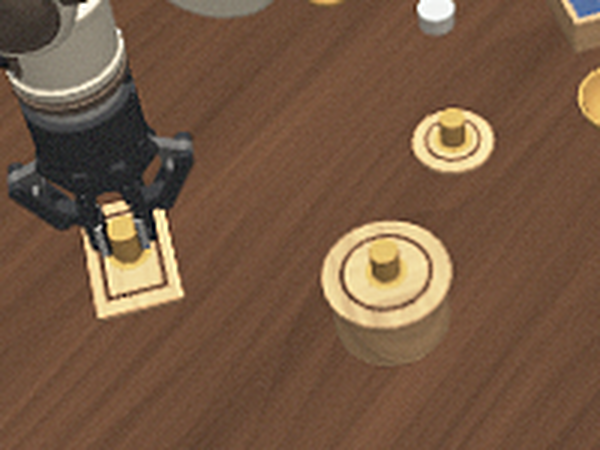

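Request:
arm_command(targets=[[[0, 2, -1.3, 0, 0, 0, 0], [-0.1, 5, -3.2, 0, 0, 0, 0], [-0.1, 44.4, -28, 0, -0.3, 0.4, 0], [-0.1, 44.4, -28, 0, -0.3, 0.4, 0], [-0.1, 44.4, -28, 0, -0.3, 0.4, 0], [-0.1, 44.4, -28, 0, -0.3, 0.4, 0], [-0.1, 44.4, -28, 0, -0.3, 0.4, 0], [-0.1, 44.4, -28, 0, -0.3, 0.4, 0], [-0.1, 44.4, -28, 0, -0.3, 0.4, 0], [-0.1, 44.4, -28, 0, -0.3, 0.4, 0], [-0.1, 44.4, -28, 0, -0.3, 0.4, 0], [-0.1, 44.4, -28, 0, -0.3, 0.4, 0]]])

```text
time_s: 15.7
tcp_pos: [448.0, -58.0, 130.4]
eef_rot: [-2.514, 1.569, -0.11]
ft_force: [0.9, -0.9, -1.9]
finger_gap: 21.5
```

Run:
```python
from h import *
go([440,-104.7,110],jaw_yaw=-2.314)
```

```text
t 15.7 tcp [448.  -58.  130.4] jaw -2.309 j6 1.91 gap 21.5 F [ 0.9 -0.9 -1.9]
shift cm [ 2.04  3.99 -2.55] rot [ 0.3 -0.1  0.1] rows>= 1.2
```

Request:
arm_command(targets=[[[0.4, 2.4, -1.5, 0, 0, 0, 0], [1.2, 3.7, -2.4, 0, 0, 0, 0], [2, 4, -2.6, 0.3, 0, 0, 0], [2, 4, -2.6, 0.3, 0, 0, 0], [2, 4, -2.6, 0.3, 0, 0, 0]]])

```text
time_s: 16.12
tcp_pos: [439.9, -104.2, 110.0]
eef_rot: [-1.11, 1.57, 1.29]
ft_force: [-0.5, -0.0, -1.6]
finger_gap: 21.5
```

Run:
```python
from h import *
t=bot.grab_frame("top")[145:255,260:400,::-1];a=bot.grab_frame("side")[125:235,260:400,::-1]
cv2.imwrite("pics/s16.png",cv2.resize(np.hstack([a,t]),None,fx=2.8,fy=2.8,interpolation=cv2.INTER_LANCZOS4))
s,R,j=state(); h=s["tcp_pos"][2]-16
for c in("side","top"):
  for d in bot.cut_out("oblong_lid",c)[:2]:
    print(c,round(d["p"],2),np.round(d["uv"]),np.round(fit("oblong_lid",d["pixels"],c,h,yaws("oblong")),2))
  for d in bot.cut_out("oblong_box",c)[:2]:
    print(c,round(d["p"],2),np.round(d["uv"]),np.round(fit("oblong_box",d["pixels"],c,0,yaws("oblong")),2))
go([440,-104.7,50],jaw_yaw=-2.314)
```

```text
side 0.89 [326. 180.] [ 443.93 -107.39   -0.68    0.74]
side 0.63 [325. 200.] [ 438.25 -103.59   -0.61    0.85]
top 0.51 [314. 198.] [ 4.1947e+02 -8.5680e+01 -2.0000e-02  2.6000e-01]
t 16.42 tcp [ 440.7 -104.4  110.8] jaw -2.312 j6 1.81 gap 21.8 F [ 0.3 -0.8 -2.3]
shift cm [6.08 0.08 0.05] rot [ 0.1 -0.1  0.1] rows>= 1.5
```

View pics/s16.png

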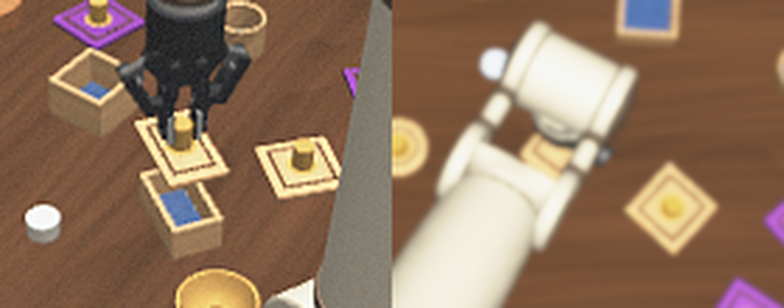

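Request:
arm_command(targets=[[[1.5, 0, 0, 0, 0, 0, 0], [3, 0, 0, 0, 0, 0, 0], [4.3, 0, 0, 0, 0, 0, 0], [5.3, 0, 0, 0, 0, 0, 0], [5.8, 0, 0, 0, 0, 0, 0], [6, 0, 0, 0, 0, 0, 0], [6.1, 0, 0, 0, 0, 0, 0], [6.1, 0, 0, 0, 0, 0, 0]]])

```text
time_s: 17.08
tcp_pos: [441.3, -104.6, 50.2]
eef_rot: [-2.687, 1.568, -0.286]
ft_force: [0.0, -0.0, -1.9]
finger_gap: 21.5
```

Run:
```python
from h import *
a=bot.grab_frame("side")[125:245,260:400,::-1]
cv2.imwrite("pics/s17.png",cv2.resize(a,None,fx=4,fy=4,interpolation=cv2.INTER_LANCZOS4))
go([440,-104.7,50],jaw_yaw=-2.314)
```

```text
t 17.13 tcp [ 441.4 -104.7   50.4] jaw -2.312 j6 1.81 gap 21.5 F [ 0.6  0.4 -1.3]
shift cm [0.04 0.09 0.11] rot [ 0.1 -0.2  0.1] rows>= 0.0
```

View pics/s17.png

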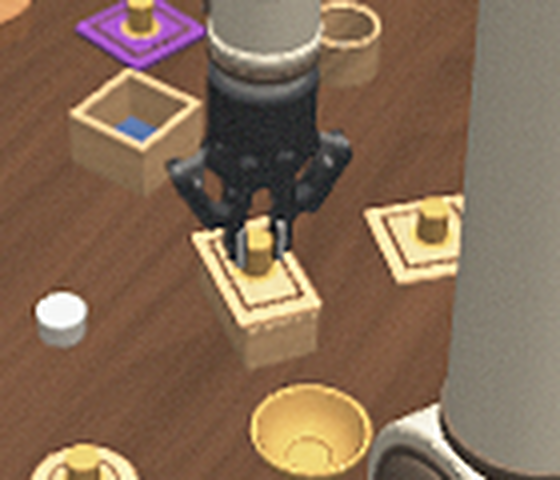

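Request:
arm_command(targets=[[[0.1, 0, 0.1, 0, 0, 0, 0], [0.2, 0, 0.1, 0, 0, 0, 0], [0.2, 0, 0.1, 0, 0, 0, 20], [0.2, 0, 0.1, 0, 0, 0, 40], [0.2, 0, 0.1, 0, 0, 0, 60], [0.2, 0, 0.1, 0, 0, 0, 60], [-1, 0, 0.1, 0, 0, 0, 60], [-3, 0, 0.1, 0, 0, 0, 60], [-6, 0, 0.1, 0, 0, 0, 60], [-7, 0, 0.1, 0, 0, 0, 60]]])

```text
time_s: 17.97
tcp_pos: [442.4, -105.0, 123.9]
eef_rot: [-2.831, 1.562, -0.431]
ft_force: [1.2, -0.0, 0.8]
finger_gap: 51.3
```

Run:
```python
from h import *
a=bot.grab_frame("side")[125:245,260:400,::-1]
cv2.imwrite("pics/s18.png",cv2.resize(a,None,fx=4,fy=4,interpolation=cv2.INTER_LANCZOS4))
go([359,-240,90],jaw_yaw=-2.314)
```

```text
t 18.02 tcp [ 443.2 -105.4  124.7] jaw -2.312 j6 1.81 gap 51.0 F [ 1.5 -1.1  0.7]
shift cm [ 3.45 15.62 -2.84] rot [ 0.1 -0.6  0.2] rows>= 3.9
```

View pics/s18.png

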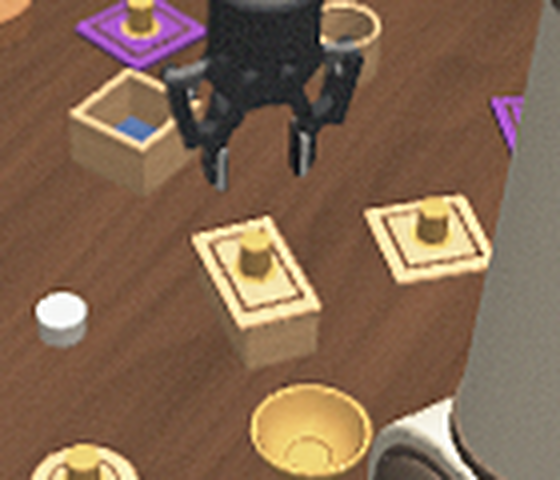

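Oblong lid sits flat on its box. On to the wooden square lid.

Request:
arm_command(targets=[[[0, 4, -0.7, 0, -0.3, 0, 60], [1, 8, -1.5, 0, -0.5, 0, 60], [2.4, 12, -2.2, 0, -0.5, 0, 60], [3.4, 15, -2.8, 0, -0.5, 0, 60], [3.4, 15.6, -2.8, 0, -0.5, 0, 60], [3.4, 15.6, -2.8, 0, -0.5, 0, 60], [3.4, 15.6, -2.8, 0, -0.5, 0, 60]]])

```text
time_s: 18.6
tcp_pos: [358.7, -239.1, 89.9]
eef_rot: [-1.799, 1.567, 0.6]
ft_force: [-0.2, -0.0, -0.0]
finger_gap: 51.1
```

Run:
```python
from h import *
for d in bot.cut_out("square_lid","side")[:3]:
    print(round(d["p"],2),np.round(d["uv"]),np.round(fit("square_lid",d["pixels"],"side",0,yaws("square")),2))
go([359,-240,18],jaw_yaw=-2.314)
```

```text
0.79 [365. 185.] [ 363.76 -244.06    0.83    0.84]
0.62 [293. 134.] [ 704.85 -348.14    1.33    0.92]
t 18.65 tcp [ 359.2 -238.8   90.2] jaw -2.312 j6 1.44 gap 51.5 F [-0.6  0.6  0.4]
shift cm [ 7.22  0.13 -0.06] rot [ 0.1 -0.1  0.2] rows>= 1.7
```

Request:
arm_command(targets=[[[2.5, 0.1, -0.1, 0, 0, 0, 60], [5, 0.1, -0.1, 0, 0, 0, 60], [6.5, 0.1, -0.1, 0, 0, 0, 60], [7.2, 0.1, -0.1, 0, 0, 0, 60], [7.2, 0.1, -0.1, 0, 0, 0, 60], [7.2, 0.1, -0.1, 0, 0, 0, 60], [7.2, 0.1, -0.1, 0, 0, 0, 0], [7.2, 0.1, -0.1, 0, 0, 0, 0], [7.2, 0.1, -0.1, 0, 0, 0, 0], [7.2, 0.1, -0.1, 0, 0, 0, 0], [7.2, 0.1, -0.1, 0, 0, 0, 0]]])

```text
time_s: 19.57
tcp_pos: [360.5, -241.0, 19.7]
eef_rot: [-2.394, 1.565, 0.007]
ft_force: [0.3, 1.9, 7.2]
finger_gap: 21.8
```

Run:
```python
from h import *
a=bot.grab_frame("side")[105:225,290:430,::-1]
cv2.imwrite("pics/s19.png",cv2.resize(a,None,fx=4,fy=4,interpolation=cv2.INTER_LANCZOS4))
go([359,-240,140],delta=.65)
s,R,j=state();print(np.array([362.5,-242.7,0])@R-s["tcp_pos"]@R)
```

```text
t 19.62 tcp [ 360.5 -241.    19.7] jaw -2.312 j6 1.44 gap 21.9 F [-0.3  2.3  6.2]
shift cm [-12.04  -0.02   0.13] rot [-37.2  -0.3   0.1] rows>= 5.2
[ 1.96641648e+01 -7.22423991e-03 -2.56338531e+00]
```

View pics/s19.png

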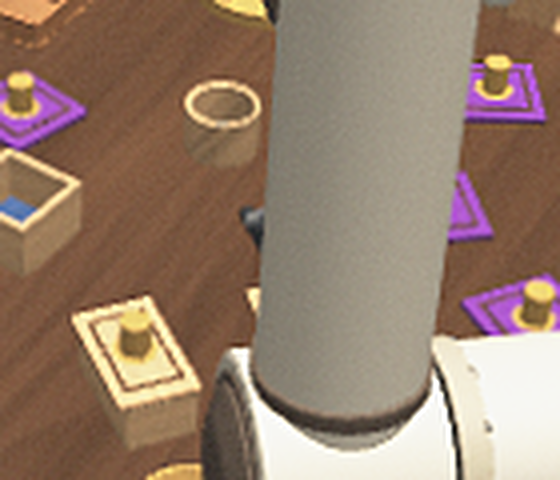

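Request:
arm_command(targets=[[[-1, 0, 0, 0, 0, 0, 0], [-3, 0, 0, 0, 0, 0, 0], [-6, 0, 0, -6, 0, 0, 0], [-9, 0, 0, -12, 0, 0, 0], [-11, 0, 0, -18, 0, 0, 0], [-12, 0, 0, -24, 0, 0, 0], [-12, 0, 0, -30, 0, 0, 0], [-12, 0, 0, -35, 0, 0, 0], [-12, 0, 0, -37.2, 0, 0, 0], [-12, 0, 0, -37.2, 0, 0, 0]]])

```text
time_s: 20.45
tcp_pos: [359.8, -241.0, 140.0]
eef_rot: [-3.119, 1.565, -0.068]
ft_force: [0.1, -0.3, -0.7]
finger_gap: 21.3
```

Run:
```python
from h import *
go([620.4,-218,130],jaw_yaw=-1.662)
```

```text
t 20.45 tcp [ 359.8 -241.   140. ] jaw -1.662 j6 0.79 gap 21.3 F [ 0.1 -0.3 -0.7]
shift cm [  1.15  -4.65 -25.74] rot [ 0.  -0.3  0. ] rows>= 6.3
```

Request:
arm_command(targets=[[[0, -0.4, -2.5, 0, 0, 0, 0], [0, -1.1, -6, 0, 0, 0, 0], [0, -1.8, -10, 0, -0.3, 0, 0], [0, -2.5, -14, 0, -0.3, 0, 0], [0, -3.2, -18, 0, -0.3, 0, 0], [0.5, -3.9, -21.5, 0, -0.3, 0, 0], [1, -4.4, -24, 0, -0.3, 0, 0], [1.1, -4.6, -25.4, 0, -0.3, 0, 0], [1.1, -4.6, -25.7, 0, -0.3, 0, 0], [1.1, -4.6, -25.7, 0, -0.3, 0, 0], [1.1, -4.6, -25.7, 0, -0.3, 0, 0]]])

```text
time_s: 21.37
tcp_pos: [619.2, -218.7, 130.4]
eef_rot: [-1.106, 1.571, 1.944]
ft_force: [-0.6, -0.9, -1.6]
finger_gap: 21.5
```

Run:
```python
from h import *
t=bot.grab_frame("top")[95:205,290:430,::-1];a=bot.grab_frame("side")[85:195,230:370,::-1]
cv2.imwrite("pics/s20.png",cv2.resize(np.hstack([a,t]),None,fx=2.8,fy=2.8,interpolation=cv2.INTER_LANCZOS4))
s,R,j=state(); h=s["tcp_pos"][2]-19
for d in bot.cut_out("square_lid","side")[:3]:
    print(round(d["p"],2),np.round(d["uv"]),np.round(fit("square_lid",d["pixels"],"side",h,yaws("square")),2))
for d in bot.cut_out("square_box","side")[:1]:
    print(round(d["p"],2),np.round(d["uv"]),np.round(fit("square_box",d["pixels"],"side",0,yaws("square")),2))
go([620.4,-218,62],jaw_yaw=-1.662)
```

```text
0.79 [422. 183.] [ 186.8  -214.29    0.93    0.73]
0.73 [412. 129.] [ 3.1189e+02 -4.5235e+02  4.1000e-01  7.8000e-01]
0.68 [291. 133.] [ 6.2125e+02 -2.1775e+02 -1.3000e-01  7.3000e-01]
0.78 [294. 156.] [ 6.2346e+02 -2.1725e+02 -1.1000e-01  9.2000e-01]
t 21.57 tcp [ 619.2 -218.9  130.9] jaw -1.663 j6 1.14 gap 21.6 F [-0.2 -0.4 -0.4]
shift cm [ 6.89 -0.1  -0.1 ] rot [-0. -0.  0.] rows>= 1.7
```

View pics/s20.png

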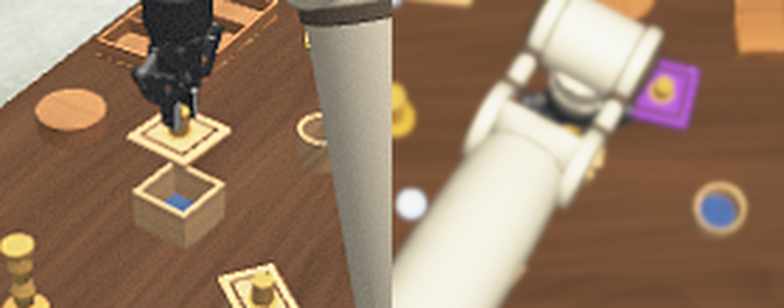

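Request:
arm_command(targets=[[[2, -0.1, -0.1, 0, 0, 0, 0], [3.8, -0.1, -0.1, 0, 0, 0, 0], [5.2, -0.1, -0.1, 0, 0, 0, 0], [6.2, -0.1, -0.1, 0, 0, 0, 0], [6.7, -0.1, -0.1, 0, 0, 0, 0], [7, -0.1, -0.1, 0, 0, 0, 0], [7.1, -0.1, -0.1, 0, 0, 0, 0], [7.1, -0.1, -0.1, 0, 0, 0, 0]]])

```text
time_s: 22.23
tcp_pos: [621.0, -218.3, 61.7]
eef_rot: [2.884, 1.568, -0.35]
ft_force: [-2.3, 1.9, 4.7]
finger_gap: 21.6
```

Run:
```python
from h import *
a=bot.grab_frame("side")[85:205,230:370,::-1]
cv2.imwrite("pics/s21.png",cv2.resize(a,None,fx=4,fy=4,interpolation=cv2.INTER_LANCZOS4))
go([620.4,-218,62],jaw_yaw=-1.662)
```

```text
t 22.28 tcp [ 621.  -218.3   61.7] jaw -1.663 j6 1.14 gap 21.2 F [-3.4  1.3  5.3]
shift cm [-0.03 -0.02  0.06] rot [-0.  -0.1 -0. ] rows>= 0.0
```

View pics/s21.png

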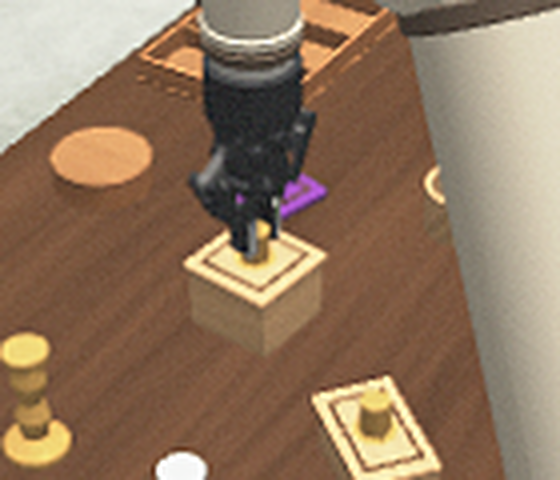

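Request:
arm_command(targets=[[[0, 0, 0, 0, 0, 0, 20], [0, 0, 0, 0, 0, 0, 40], [0, 0, 0, 0, 0, 0, 60], [0, 0, 0, 0, 0, 0, 60], [-1, 0, 0, 0, 0, 0, 60], [-3, 0, 0, 0, 0, 0, 60], [-6, 0, 0, 0, 0, 0, 60], [-7, 0, 0, 0, 0, 0, 60]]])

```text
time_s: 22.95
tcp_pos: [623.1, -219.5, 136.9]
eef_rot: [2.752, 1.561, -0.481]
ft_force: [0.7, -0.3, 0.7]
finger_gap: 51.1
```

Run:
```python
from h import *
a=bot.grab_frame("side")[85:205,230:370,::-1]
cv2.imwrite("pics/s22.png",cv2.resize(a,None,fx=4,fy=4,interpolation=cv2.INTER_LANCZOS4))
go([446,110.3,100],jaw_yaw=-1.662)
```

```text
t 23.0 tcp [ 623.9 -219.9  138. ] jaw -1.663 j6 1.14 gap 51.6 F [ 1.7 -0.4  1.7]
shift cm [  3.43 -31.27  20.78] rot [-0.  -0.6 -0.3] rows>= 9.0
```

View pics/s22.png

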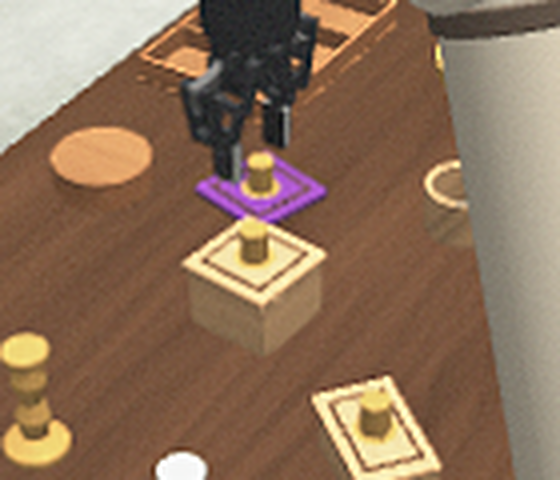

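Square lid is seated. Now the small round lid.

Request:
arm_command(targets=[[[0, -3, 2, 0, 0, 0, 60], [0, -6.5, 4.3, 0, 0, 0, 60], [0, -10, 6.6, 0, 0, 0, 60], [0, -13.5, 9, 0, -0.5, -0.3, 60], [0, -17, 11.3, 0, -0.5, -0.3, 60], [1, -20.5, 13.6, 0, -0.5, -0.3, 60], [2, -24, 16, 0, -0.5, -0.3, 60], [3, -27.5, 18.3, 0, -0.5, -0.3, 60], [3.4, -31, 20.6, 0, -0.5, -0.3, 60], [3.4, -31.3, 20.8, 0, -0.5, -0.3, 60], [3.4, -31.3, 20.8, 0, -0.5, -0.3, 60], [3.4, -31.3, 20.8, 0, -0.5, -0.3, 60]]])

```text
time_s: 24.0
tcp_pos: [446.0, 110.5, 100.1]
eef_rot: [-3.134, 1.568, -0.083]
ft_force: [-0.4, -1.0, -0.5]
finger_gap: 51.4
```

Run:
```python
from h import *
for d in bot.cut_out("small_round_lid","side")[:2]:
    print(round(d["p"],2),np.round(d["uv"]),np.round(fit("small_round_lid",d["pixels"],"side",0),2))
a=bot.grab_frame("side")[165:285,210:350,::-1]
cv2.imwrite("pics/s23.png",cv2.resize(a,None,fx=4,fy=4,interpolation=cv2.INTER_LANCZOS4))
go([446,110.3,20],jaw_yaw=-1.662)
```

```text
0.88 [282. 246.] [4.4847e+02 1.0969e+02 1.6000e-01 9.2000e-01]
t 24.1 tcp [447.  109.6 100.6] jaw -1.664 j6 1.64 gap 51.0 F [-0.2  0.3  0. ]
shift cm [ 8.06 -0.06  0.14] rot [-0.1 -0.2  0. ] rows>= 1.9
```

View pics/s23.png

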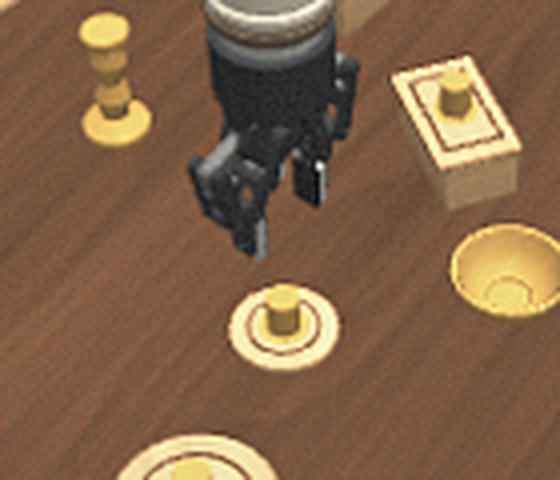

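Request:
arm_command(targets=[[[2.5, 0, 0.1, 0, 0, 0, 60], [5, 0, 0.1, 0, 0, 0, 60], [7, 0, 0.1, 0, 0, 0, 60], [8, 0, 0.1, 0, 0, 0, 60], [8, 0, 0.1, 0, 0, 0, 60], [8, 0, 0.1, 0, 0, 0, 60], [8, 0, 0.1, 0, 0, 0, 0], [8, 0, 0.1, 0, 0, 0, 0], [8, 0, 0.1, 0, 0, 0, 0], [8, 0, 0.1, 0, 0, 0, 0], [8, 0, 0.1, 0, 0, 0, 0]]])

```text
time_s: 25.02
tcp_pos: [447.9, 109.6, 22.2]
eef_rot: [-3.109, 1.564, -0.06]
ft_force: [0.2, 0.3, 6.1]
finger_gap: 21.1
```

Run:
```python
from h import *
a=bot.grab_frame("side")[165:285,210:350,::-1]
cv2.imwrite("pics/s24.png",cv2.resize(a,None,fx=4,fy=4,interpolation=cv2.INTER_LANCZOS4))
go([446,110.3,150],jaw_yaw=-1.662)
```

```text
t 25.07 tcp [447.9 109.6  22.2] jaw -1.663 j6 1.64 gap 21.6 F [ 0.2 -0.6  6.5]
shift cm [-12.78  -0.06   0.11] rot [-0.1 -0.4  0. ] rows>= 3.1
```

View pics/s24.png

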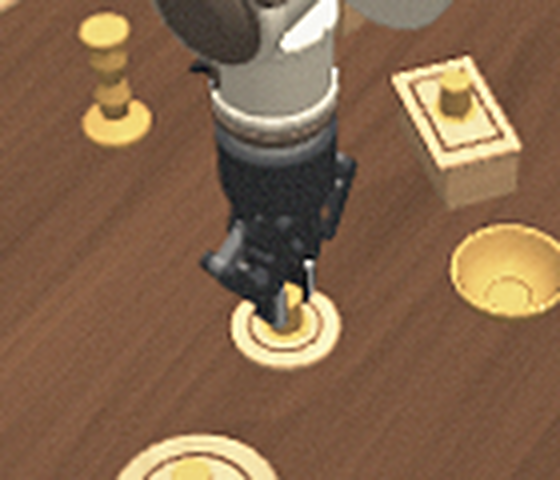

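Request:
arm_command(targets=[[[-1, 0, 0, 0, 0, 0, 0], [-3, 0, 0, 0, 0, 0, 0], [-6, 0, 0, 0, 0, 0, 0], [-9, 0, 0, 0, 0, 0, 0], [-12, 0, 0, 0, 0, 0, 0], [-12.8, 0, 0, 0, 0, 0, 0], [-12.8, 0, 0, 0, 0, 0, 0]]])

```text
time_s: 25.65
tcp_pos: [449.1, 109.7, 153.4]
eef_rot: [-3.093, 1.557, -0.043]
ft_force: [-0.1, -0.7, -0.8]
finger_gap: 21.4
```

Run:
```python
from h import *
go([537.5,-416,130],jaw_yaw=-1.662)
```

```text
t 25.65 tcp [449.1 109.7 153.4] jaw -1.663 j6 1.64 gap 21.4 F [-0.1 -0.7 -0.8]
shift cm [  2.49  51.53 -13.62] rot [-0.1 -0.8  0. ] rows>= 12.8
```

Request:
arm_command(targets=[[[0.1, 3, -0.8, 0, 0, 0, 0], [0.2, 7, -1.8, 0, -0.4, 0, 0], [0.4, 11, -2.9, 0, -0.8, 0, 0], [0.6, 15, -4, 0, -0.8, 0, 0], [0.7, 19, -5, 0, -0.8, 0, 0], [0.9, 23, -6.1, 0, -0.8, 0, 0], [1.1, 27, -7.1, 0, -0.8, 0, 0], [1.3, 31, -8.2, 0, -0.8, 0, 0], [1.5, 35, -9.3, 0, -0.8, 0, 0], [1.7, 39, -10.3, 0, -0.8, 0, 0], [1.9, 42, -11.1, 0, -0.8, 0, 0], [2, 44, -11.6, 0, -0.8, 0, 0]]])

```text
time_s: 26.65
tcp_pos: [522.8, -341.5, 131.4]
eef_rot: [-0.628, 1.567, 2.419]
ft_force: [-0.3, -0.8, -0.9]
finger_gap: 21.3
```

Run:
```python
from h import *
go([537.5,-416,120],jaw_yaw=-1.662)
```

```text
t 26.65 tcp [ 522.8 -341.5  131.4] jaw -1.665 j6 0.89 gap 21.3 F [-0.3 -0.8 -0.9]
shift cm [ 1.12  7.28 -2.17] rot [-0.2  0.2  0.1] rows>= 1.8
```

Request:
arm_command(targets=[[[0.5, 3, -0.9, 0, 0, 0, 0], [0.9, 5.5, -1.6, 0, 0.2, 0, 0], [1.1, 7, -2.1, 0, 0.2, 0, 0], [1.1, 7.3, -2.2, 0, 0.2, 0, 0], [1.1, 7.3, -2.2, 0, 0.2, 0, 0], [1.1, 7.3, -2.2, 0, 0.2, 0, 0]]])

```text
time_s: 27.15
tcp_pos: [537.2, -414.8, 118.6]
eef_rot: [-1.174, 1.566, 1.874]
ft_force: [0.0, 0.9, -0.8]
finger_gap: 21.3
```

Run:
```python
from h import *
t=bot.grab_frame("top")[120:230,350:490,::-1];a=bot.grab_frame("side")[65:175,280:420,::-1]
cv2.imwrite("pics/s25.png",cv2.resize(np.hstack([a,t]),None,fx=2.8,fy=2.8,interpolation=cv2.INTER_LANCZOS4))
s,R,j=state(); h=s["tcp_pos"][2]-21
for c in("side","top"):
  for d in bot.cut_out("small_round_lid",c)[:2]:
    print(c,round(d["p"],2),np.round(d["uv"]),np.round(fit("small_round_lid",d["pixels"],c,h),2))
  for d in bot.cut_out("small_round_box",c)[:2]:
    print(c,round(d["p"],2),np.round(d["uv"]),np.round(fit("small_round_box",d["pixels"],c,0),2))
go([537.5,-416,60],jaw_yaw=-1.662)
```

```text
side 0.56 [340. 112.] [ 5.5665e+02 -4.1254e+02  3.3000e-01  2.8000e-01]
side 0.72 [274. 205.] [ 5.6496e+02 -3.3030e+01  2.1000e-01  2.5000e-01]
side 0.61 [339. 115.] [ 6.2525e+02 -5.4713e+02  2.2000e-01  2.2000e-01]
top 0.19 [351. 149.] [ 6.0755e+02 -2.1755e+02  1.0000e-01  7.6000e-01]
t 27.45 tcp [ 538.  -415.5  120.5] jaw -1.665 j6 0.83 gap 21.3 F [-0.3 -0.3 -1.1]
shift cm [6.05 0.07 0.05] rot [-0.2 -0.   0.1] rows>= 1.5
```

View pics/s25.png

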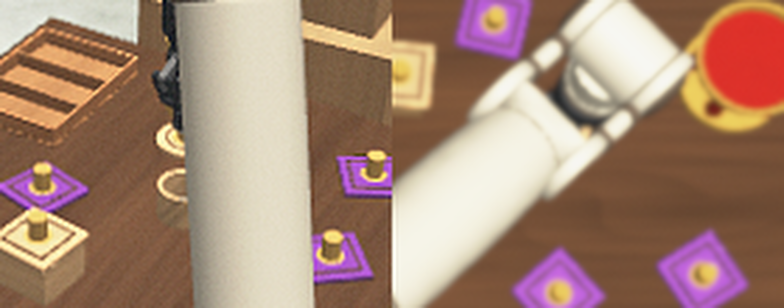

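Run:
```python
from h import *
im=cv2.imread("pics/s25.png")[:, :392]
full=bot.grab_frame("side")[:,:,::-1]
b=cv2.resize(full,None,fx=4,fy=4,interpolation=cv2.INTER_CUBIC)
s,R,j=state(); h=s["tcp_pos"][2]-21; print(h)
for n,z,p in(("small_round_lid",h,[539,-416,0]),("small_round_box",0,[538.5,-416,0])):
    cs,_=cv2.findContours(mask(n,p,"side",z),0,2); cv2.drawContours(b,cs,-1,(255,0,255),1)
cv2.imwrite("pics/s26.png",cv2.resize(b[360:640,1240:1520],None,fx=2,fy=2))
```

```text
99.5300903199688
```

View pics/s26.png

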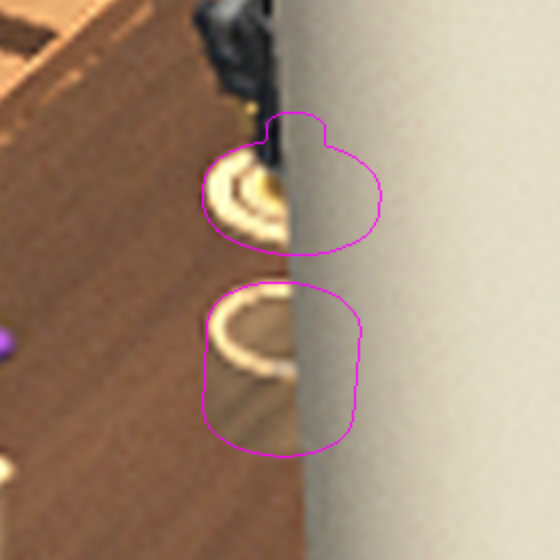

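Request:
arm_command(targets=[[[1.5, 0.1, 0, 0, 0, 0, 0], [3, 0.1, 0, 0, 0, 0, 0], [4.3, 0.1, 0, 0, 0, 0, 0], [5.3, 0.1, 0, 0, 0, 0, 0], [5.8, 0.1, 0, 0, 0, 0, 0], [6.0, 0.1, 0, 0, 0, 0, 0], [6.1, 0.1, 0, 0, 0, 0, 0], [6.1, 0.1, 0, 0, 0, 0, 0]]])

```text
time_s: 28.17
tcp_pos: [538.1, -416.9, 59.7]
eef_rot: [-1.881, 1.569, 1.167]
ft_force: [-0.5, 0.3, 1.5]
finger_gap: 21.3
```

Run:
```python
from h import *
full=bot.grab_frame("side")[:,:,::-1]
b=cv2.resize(full,None,fx=4,fy=4,interpolation=cv2.INTER_CUBIC)
for n,z,p in(("small_round_lid",37,[538.5,-416,0]),):
    cs,_=cv2.findContours(mask(n,p,"side",z),0,2); cv2.drawContours(b,cs,-1,(255,0,255),1)
cv2.imwrite("pics/s27.png",cv2.resize(b[360:640,1240:1520],None,fx=2,fy=2))
go([537.5,-416,60],jaw_yaw=-1.662)
```

```text
t 28.22 tcp [ 538.1 -416.9   59.8] jaw -1.665 j6 0.83 gap 21.2 F [-0.4  0.1  1.7]
shift cm [-0.02 -0.08  0.07] rot [-0.2 -0.   0.1] rows>= 0.0
```

View pics/s27.png

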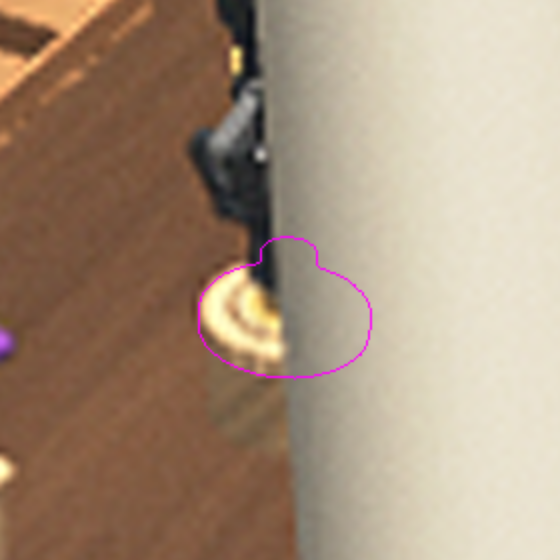

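Request:
arm_command(targets=[[[0.1, 0, 0, 0, 0, 0, 0], [0.1, 0, 0, 0, 0, 0, 20], [0.1, 0, 0, 0, 0, 0, 40], [0.1, 0, 0, 0, 0, 0, 60], [0.1, 0, 0, 0, 0, 0, 60], [-1, 0, 0, 0, 0, 0, 60], [-3, 0, 0, 0, 0, 0, 60], [-6, 0, 0, 0, 0, 0, 60], [-10, 0, 0, 0, 0, 0, 60], [-14, 0, 0, 0, 0, 0, 60], [-16, 0, 0, 0, 0, 0, 60], [-16, 0, 0, 0, 0, 0, 60]]])

```text
time_s: 29.22
tcp_pos: [540.4, -419.8, 228.7]
eef_rot: [2.539, 1.558, -0.696]
ft_force: [1.1, 0.1, 1.5]
finger_gap: 51.2
```

Run:
```python
from h import *
go([200,-540,220],jaw_yaw=-1.662)
```

```text
t 29.22 tcp [ 540.4 -419.8  228.7] jaw -1.665 j6 0.83 gap 51.2 F [1.1 0.1 1.5]
shift cm [ 0.64 15.16 32.77] rot [-0.2 -0.6 -0.4] rows>= 8.7
```

Request:
arm_command(targets=[[[0, 1.5, 3.2, 0, 0, 0, 60], [0, 3.2, 7, 0, 0, 0, 60], [0, 5, 10.8, 0, 0, 0, 60], [0, 6.7, 14.6, 0, 0, 0, 60], [0, 8.5, 18.4, 0, 0, 0, 60], [0, 10.2, 22.2, 0, 0, 0, 60], [0, 12, 26, 0, 0, 0, 60], [0, 13.8, 29.8, 0, 0, 0, 60], [0, 15.2, 32.8, 0, 0, 0, 60], [0, 15.2, 32.8, 0, 0, 0, 60], [0, 15.2, 32.8, 0, 0, 0, 60]]])

```text
time_s: 30.13
tcp_pos: [198.0, -540.6, 226.2]
eef_rot: [2.586, 1.558, -0.653]
ft_force: [0.3, 0.1, -0.3]
finger_gap: 51.1
```

Run:
```python
from h import *
for c in("top","side"):
    im=bot.grab_frame(c); cv2.imwrite(f"pics/{c}9.png",im[:,:,::-1])
    b=cv2.resize(im[:,:,::-1],None,fx=4,fy=4,interpolation=cv2.INTER_CUBIC)
    for n,z,p in(("small_round_lid",37,[538.5,-416,0]),("large_round_lid",47,[391,286.5,0]),("square_lid",42,[623,-218,-.1]),("oblong_lid",32,[441.6,-106,2.47])):
        cs,_=cv2.findContours(mask(n,p,c,z),0,2); cv2.drawContours(b,cs,-1,(255,0,255),1)
    b=b[400:1000,760:1700] if c=="top" else b[480:1320,880:1500]
    k=800/max(b.shape); cv2.imwrite(f"pics/{c}9o.png",cv2.resize(b,None,fx=min(k,600/b.shape[0]),fy=min(k,600/b.shape[0])))
for n,z in(("small_round_lid",37),("large_round_lid",47),("square_lid",42),("oblong_lid",32),("wax_tin",0),("candlestick",0)):
  for c in("top","side"):
    for d in bot.cut_out(n,c)[:4]:
      if d["p"]>.4: print(n,c,round(d["p"],2),np.round(d["uv"]),np.round(fit(n,d["pixels"],c,z,yaws(n)),2))
```

```text
small_round_lid top 0.81 [409. 167.] [ 5.4106e+02 -4.1713e+02  2.2000e-01  9.2000e-01]
small_round_lid side 0.5 [344. 129.] [ 5.3708e+02 -4.1595e+02  3.0000e-02  9.1000e-01]
large_round_lid top 0.92 [209. 210.] [3.9334e+02 2.8554e+02 4.0000e-02 9.5000e-01]
large_round_lid side 0.86 [256. 292.] [3.9097e+02 2.8598e+02 1.2000e-01 9.5000e-01]
square_lid top 0.95 [464. 220.] [ 3.5657e+02 -5.9208e+02  5.2000e-01  9.4000e-01]
square_lid top 0.89 [410. 224.] [ 337.64 -412.42    0.67    0.89]
square_lid top 0.65 [389. 127.] [ 691.54 -345.49    1.3     0.89]
square_lid top 0.62 [352. 147.] [ 625.63 -219.89    1.49    0.9 ]
square_lid side 0.89 [412. 131.] [ 3.4194e+02 -5.4640e+02  4.5000e-01  7.4000e-01]
square_lid side 0.7 [293. 133.] [ 6.7472e+02 -3.0469e+02 -2.1000e-01  7.5000e-01]
square_lid side 0.68 [404. 153.] [ 3.2013e+02 -4.1016e+02  2.7000e-01  1.9000e-01]
square_lid side 0.65 [293. 150.] [ 6.2402e+02 -2.2146e+02 -1.1000e-01  9.5000e-01]
oblong_lid top 0.84 [321. 193.] [ 446.18 -107.27    2.45    0.9 ]
wax_tin side 0.42 [274. 204.] [ 5.5755e+02 -1.7870e+01  6.0000e-02  8.9000e-01]
candlestick top 0.74 [290. 133.] [6.8141e+02 4.3800e+00 8.0000e-02 8.4000e-01]
candlestick side 0.71 [236. 186.] [ 6.7882e+02  4.8000e-01 -4.0000e-02  8.1000e-01]
```

View pics/top9o.png

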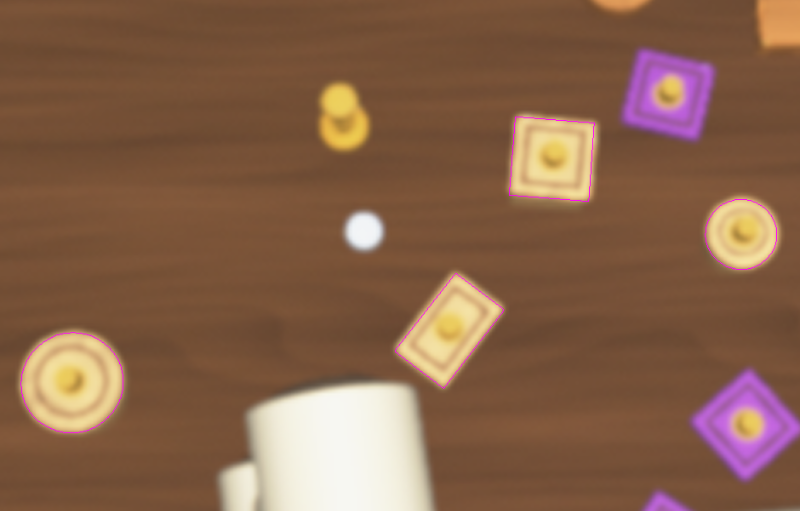

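View pics/side9o.png

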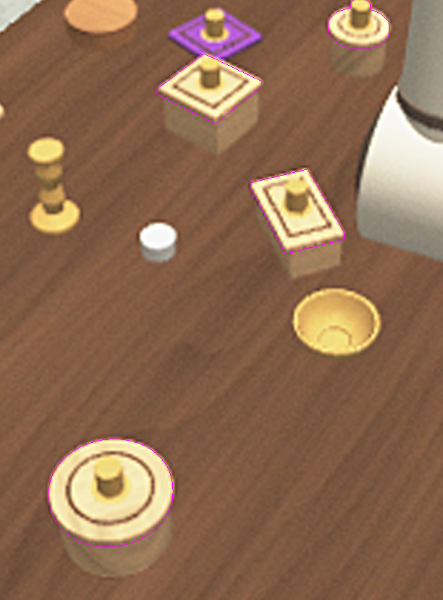

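Run:
```python
from h import *
print(bot.close_job()); print(bot.get_state()["time_s"])
```

```text
the job is handed in; nothing more can be done
None
the job is handed in; nothing more can be done
```

All four lids are on their matching boxes. I lifted each by its knob, turned the oblong and square lids to line up with their boxes, and let go once they were on or within about 2 mm of the rim. I handed the job in at about 31 s, with the gripper clear of everything; no verdict was reported.

**Last checks:** model outlines drawn at the seated heights matched all four lids in both cameras. Lid positions measured against the boxes' starting positions agreed within about 3–5 mm. The worst was the oblong lid, at about 5 mm in the top view, and the limit is 12 mm. The candlestick measured within about 2 mm of where it started in both views. The tin agreed between the first top view and the last side view, but I had no same-camera comparison for it.

**What disagreed or went wrong:**
- **Gripper height:** the fingertips sat about 24 mm higher than the interface text implied. The first grasp closed above the large round lid's knob without touching it, so I lowered the grasp. The later grasps pressed lightly on the lid plates, about 6–7 N.
- **Knob width:** the gripper read about 21.5 mm on the 24 mm knobs.
- **Finding the lids:** the detector missed the real square lid at first, so I found it by colour among the purple ones. In the last check it missed the oblong lid in the side view, so there I relied on the outline alone.

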